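# Load the sample racks that stand behind the bottles

## Task

Two sample racks stand at the back of the grey spill tray, behind two plastic bottles, and are due on the analyser's loading lanes. First move both bottles onto the steel tray, then seat each rack in the lane whose width fits it, pushed fully home against the end stop, and finally stand each bottle back on the very spot where it stood. Keep bottles and racks upright and leave the little amber jar in the spill tray where it is.

Things in the scene. Friction and masses are not known exactly. Their poses are not given: they have to be found in the camera images.
- round_bottle: Round bottle of natural white plastic, 58 mm across, 152 mm high, about 0.28 kg, standing in the front row of the spill tray. Plain cap on top, 36 mm across, from 124 to 152 mm above the underside, with a narrower neck and sloping shoulder (92 to 116 mm) below it: lift it by the cap. Origin: centre of its underside, z up.
- square_bottle: The same bottle with a square body, 56 x 56 mm, 152 mm high, about 0.28 kg, same cap (36 mm across, 124 to 152 mm up). Also in the front row of the spill tray; the two bottles may change places. Origin: centre of its underside, z up.
- thin_rack: Light grey sample rack, a block 96 mm long (its x), 20 mm thick (its y), 60 mm high, about 0.18 kg, with five small wells and a blue-capped tube in each end well whose cap tops out 82 mm above the underside; the middle 45 mm of its length is free of tubes. Stands in the back row of the spill tray, its length along the tray's back edge, one bottle close in front of it. Origin: centre of its underside. Both ends alike.
- thick_rack: Light grey sample rack, 96 mm long (its x), 34 mm thick (its y), 60 mm high, about 0.18 kg, with three large wells and a wide blue-capped vial in each end well (27 mm across, tops at 76 mm). Stands in the back row beside the thin rack, one bottle close in front of it; the two racks may change places. Origin: centre of its underside. Both ends alike.
- narrow_lane: Fixed loading lane: base plate 142 x 52 mm, floor 4 mm above the bench, two rails (tops 16 mm up) 25 mm apart, flared to about 42 mm at the mouth, open above. Runs along its x: mouth at x = -78 mm (towards the robot), straight from -50 mm, face of the 38 mm high end stop at x = +50 mm; a rack fully home has its centre at x = +2 mm, y = 0. Origin: on the bench, on the lane's middle line.
- wide_lane: Fixed loading lane, the same as the narrow one but 66 mm wide, with rails 39 mm apart (about 56 mm at the mouth). Same origin, axes, floor, rail height, mouth and end stop: a rack fully home has its centre at x = +2 mm, y = 0. The two lanes, the steel tray and the foam tray change places among four spots left and right of the spill tray.
- steel_tray: Fixed, empty shallow stainless tray, 210 mm (its x) by 125 mm (its y) outside, floor 3 mm and rim 12 mm above the bench, rim 3 mm thick. The place to park the bottles: side by side along its x, 100 mm apart, they fit well. Origin: centre, on the bench.
- spill_tray: Fixed grey plastic spill tray, 200 mm (its x, away from the robot) by 280 mm (its y), floor 4 mm and rim 18 mm above the bench, rim 5 mm thick. Bottles in front (lower x) about 70 mm left and right of its middle, racks behind them. Origin: centre, on the bench.
- foam_tray: Bystander: fixed white foam tray, 130 mm (its x) by 112 mm (its y) by 34 mm, full of small blue-capped tubes that rise to 90 mm above the bench. Origin: centre, on the bench. Only keep clear of it.
- glass_jar: Bystander: little amber glass jar, 38 mm across, 55 mm high, 0.11 kg, black lid, standing loose in the spill tray between and a little in front of the bottles. Not to be moved. Origin: centre of its underside.
Mind the look-alikes: they are no part of the job. Leave any red look-alike of the round_bottle alone. What is shaped like the thick_rack but purple is not meant.

How it is judged (in metres and radians):
On the way, in this order (a step that is already met when the one before it is completed fails the run):
1. both bottles stand upright on the steel tray, inside its rim (x of round_bottle in the frame of steel_tray between -0.085 and 0.085 m and y of round_bottle in the frame of steel_tray between -0.042 and 0.042 m and z of each of round_bottle, square_bottle in the frame of steel_tray below 0.012 m and angle between each of round_bottle, square_bottle's own z axis and vertical below 0.15 rad and x of square_bottle in the frame of steel_tray between -0.085 and 0.085 m and y of square_bottle in the frame of steel_tray between -0.042 and 0.042 m), for 0.2 s.
2. both racks stand fully home in the lanes that fit them (x of thin_rack in the frame of narrow_lane between -0.006 and 0.01 m and y of thin_rack in the frame of narrow_lane between -0.008 and 0.008 m and z of thin_rack in the frame of narrow_lane between 0.001 and 0.007 m and angle between the x axis of thin_rack and the x axis of narrow_lane, either way round below 0.12 rad and angle between each of thin_rack, thick_rack's own z axis and vertical below 0.1 rad and x of thick_rack in the frame of wide_lane between -0.006 and 0.01 m and y of thick_rack in the frame of wide_lane between -0.008 and 0.008 m and z of thick_rack in the frame of wide_lane between 0.001 and 0.007 m and angle between the x axis of thick_rack and the x axis of wide_lane, either way round below 0.12 rad), for 0.2 s.
At the end, for the whole second after the job is handed in: Thin rack in the narrow lane, thick rack in the wide lane, on the floor, lengthwise, within 8 mm of home against the stop (either end first); each bottle upright within 15 mm of where it stood at the start; jar upright within 15 mm of its place; all released and at rest (all of step 2 and distance of each of round_bottle, square_bottle, glass_jar from where it was at the start of the episode below 0.015 m and angle between each of round_bottle, square_bottle's own z axis and vertical below 0.1 rad and linear speed of each of round_bottle, square_bottle, thin_rack, thick_rack below 0.02 m/s and angle between glass_jar's own z axis and vertical below 0.15 rad); the robot touches nothing.
It fails at once if a bottle or a rack is tipped over (more than about 35 degrees) (angle between any of round_bottle, square_bottle, thin_rack, thick_rack's own z axis and vertical above 0.6 rad).
It fails at once if the jar is tipped or shifted by more than 15 mm (distance of glass_jar from where it was at the start of the episode above 0.015 m or angle between glass_jar's own z axis and vertical above 0.6 rad).
It also fails if it takes over 144 s, if anything falls off the work surface, if the arm or the gripper's body presses on something with over 40 N, if the wrist force passes 120 N, or if a joint passes its speed limit or range.

## Robot

A 7-joint arm with a two-finger parallel gripper is mounted at the origin on the work surface. World frame = base frame: x ahead of the robot, y to its left, z up, the work surface at z = 0. Lengths are in mm, angles in rad, forces in N, time in s.
With the tool pointing down it reaches from about 350 to 900 mm from the base axis. Payload 8.1 kg.
Tool frame: the origin (TCP) lies between the finger pads; the fingertips stand 25 mm ahead of it and the grasp point (between the pads) lies 6 mm ahead of it; z points along the fingers, x is the direction in which the jaws open and shut, and the axes are right-handed (so a half turn about z gives the same grasp; the last joint's range is limited). The gripper opens to 92 mm and grips with 3 to 60 N. Pads are 19 mm wide; open, the fingers measure 130 mm over their backs; the gripper's body (75 mm by 190 mm) begins 47 mm behind the grasp point.
Start: joints at [-1.273, 0.434, 0.025, 1.573, -0.012, 1.134, -0.075], TCP at [243.874, 575.47, 251.742] pointing down, gripper open.
Joint ranges: [-2.62, 2.62], [-0.44, 2.09], [-1.27, 1.32], [0.08, 2.57], [-1.32, 4.46], [0.12, 2], [-2.74, 2.74]. Speed limits (rad/s): [2.22, 2.22, 3.01, 3.01, 3.14, 3.14, 3.14].

## Interface

Orientations are given as a 3x3 rotation matrix whose columns are the frame's x, y, z axes.
In Python, from cell import env gives the robot as it stands.
- The arm moves only by the tool carry_out, never from a script. Its argument "commands" is a list of rows, each an object with "offset": the shift along the tool's x, y, z in mm, a list of three; "rot": the turn, a rotation vector about the tool's x, y, z in degrees, a list of three. In form: [{"offset": [dx, dy, dz], "rot": [ax, ay, az]}, ...]. A call has exactly 8 rows; each row shifts and turns the commanded pose from where the row before left it, along the tool's axes as they then stand; what a row does not reach is not made up. A row lasts 1/10 s, in which the tool goes at most 50 mm and 8.59 degrees, less where a joint would pass 70% of its speed; a pose out of reach is approached as far as the arm can. A call with a gripper value outside its range is refused whole. "grip" is the opening, from 0 (shut) to 1 (fully open), set as the call begins (left out, the last holds). The fingers move at their own pace and stop on an object; "squeeze" is the grip in N (left out, the last holds). Time passes only in rows, so rows that do not move let the fingers close, or fill a call up. It gives the time, the measured TCP pose, the force and the opening at its end, in the units of the state.
- env.read_state(): the state, without advancing time (a new reading comes with each control period).
- env.read_camera(name): name is "side" or "top" or "wrist"; returns (picture, depth): 420x560x3 uint8, red, green, blue; 420x560 float32, mm along the optical axis (not along the pixel's ray), 0 where there is no reading.
- env.camera_model(name): a dict with "intrinsics" (3x3 intrinsics, pixels), "world_from_camera" (4x4, takes a point from camera to world coordinates). Camera axes: x right, y down, z forward; pixel columns grow to the right and rows downward; lengths in mm; the calibration is good to about 2 mm. A picture is of the moment at which its call begins: read the wrist's pose just before it. camera_model takes no time and is no camera call; for the wrist camera it gives the pose at the moment of the call.
- env.close_job(): hands the job in, once; it reports no verdict.
The state is a dict: "t": time; "q": joint angles; "qd": joint speeds; "tau": joint torques, N m; "eef_pos": TCP position; "ee_rot": TCP orientation; "ft_force": force on the tool from outside, world axes, zero at the start; "moment": the same for the moment, N m; "gripper_width": finger opening in mm.
Only numpy, scipy, OpenCV 4.12 (cv2) and the standard library are available. Lean on these libraries where they do the work, as an engineer would, in place of code of your own. Each camera call takes 0.05 s, during which the arm holds its last target.

## Working session

There is one attempt and no reset: what is moved stays moved. The work goes in short steps, Python scripts to look and compute and a tool call to move; the robot and the scene stay as the last step left them, time stands still between calls to the robot, and variables do not carry over. Pictures are saved under pics/ and viewed, and the job is handed in when it is done.

Besides the shell and the picture viewer there is one more tool, called after "Request:" as name([rows], argument=value, ...), one row to a line, values as JSON. carry_out: Moves the arm, as the interface text tells. Its arguments: {"type":"object","properties":{"commands":{"type":"array"},"grip":{"type":"number"},"squeeze":{"type":"number"}},"required":["commands"]}

```bash
mkdir -p pics; ls; cat > h.py <<'E'
import numpy as np,cv2
from cell import env
def snap(name,fn):
    m=env.camera_model(name); im,d=env.read_camera(name)
    cv2.imwrite('pics/%s.png'%fn,im[:,:,::-1]); np.savez('pics/%s.npz'%fn,im=im,d=d,K=m['intrinsics'],T=m['world_from_camera'])
    return im,d,m
def load(fn):
    z=np.load('pics/%s.npz'%fn); im,d,K,T=z['im'],z['d'],z['K'],z['T']
    v,u=np.mgrid[:d.shape[0],:d.shape[1]]
    P=np.stack([(u-K[0,2])/K[0,0]*d,(v-K[1,2])/K[1,1]*d,d],-1)
    W=P@T[:3,:3].T+T[:3,3]; W[d==0]=np.nan
    return im,d,W,K,T
E
python3 - <<'E'
from h import *
s=env.read_state();print({k:np.round(v,3).tolist() for k,v in s.items()})
for n in ['top','side']:
    im,d,m=snap(n,n+'0');print(n,np.round(m['intrinsics'],1).tolist(),np.round(m['world_from_camera'],3).tolist())
E
```

```text
pics
{'t': 0.0, 'q': [-1.273, 0.435, 0.025, 1.574, -0.012, 1.134, -0.075], 'qd': [-0.0, 0.0, 0.001, 0.0, -0.0, -0.0, -0.0], 'tau': [0.002, -66.783, 0.986, -31.446, -0.06, 0.043, 0.0], 'eef_pos': [243.707, 575.007, 250.948], 'ee_rot': [[0.39, 0.921, -0.0], [0.921, -0.39, -0.002], [-0.002, 0.0, -1.0]], 'ft_force': [0.375, -0.572, 0.058], 'moment': [0.004, 0.015, -0.024], 'gripper_width': 91.827}
top [[383.7, 0.0, 271.7], [0.0, 383.7, 211.5], [0.0, 0.0, 1.0]] [[0.025, -0.987, 0.158, 300.868], [-1.0, -0.025, 0.004, 15.931], [0.0, -0.159, -0.987, 1144.904], [0.0, 0.0, 0.0, 1.0]]
side [[401.8, 0.0, 281.0], [0.0, 401.8, 206.4], [0.0, 0.0, 1.0]] [[0.999, -0.036, 0.03, 447.708], [-0.047, -0.716, 0.697, -682.984], [-0.003, -0.697, -0.717, 770.172], [0.0, 0.0, 0.0, 1.0]]
```

View pics/top0.png

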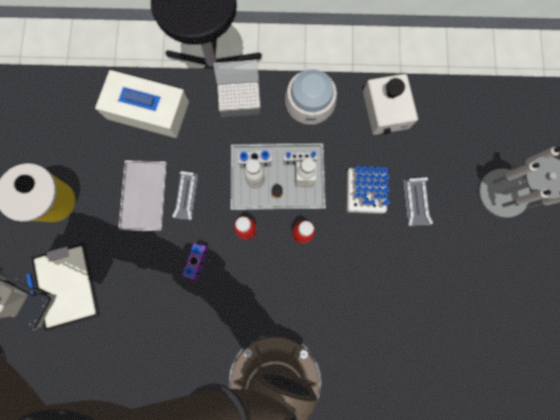

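View pics/side0.png

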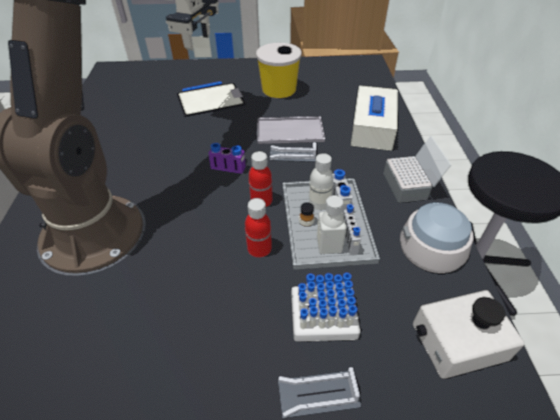

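```bash
python3 - <<'E'
import cv2
a=cv2.imread('pics/top0.png')[130:270,110:440]
cv2.imwrite('pics/c1.png',cv2.resize(a,None,fx=2.4,fy=2.4,interpolation=3))
a=cv2.imread('pics/side0.png')[110:270,180:390]
cv2.imwrite('pics/c2.png',cv2.resize(a,None,fx=3.5,fy=3.5,interpolation=3))
E
```

```text
(no output)
```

View pics/c1.png

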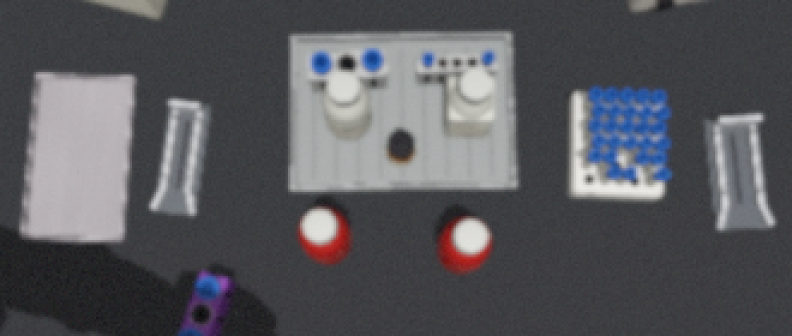

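View pics/c2.png

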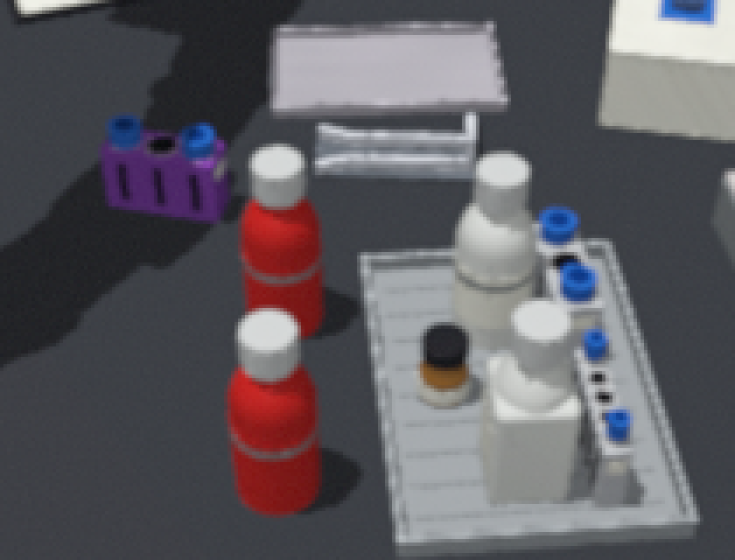

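```bash
python3 - <<'E'
from h import *
im,d,W,K,T=load('top0')
def fit(name,mask):
    pts=W[mask][:,:2].astype(np.float32)
    r=cv2.minAreaRect(pts); print(name,len(pts),'rect c',np.round(r[0],1),'size',np.round(r[1],1),'ang',round(r[2],2),'z',np.round(np.nanpercentile(W[mask][:,2],[5,50,95]),1),'mean',pts.mean(0).round(1),'x',pts[:,0].min().round(1),pts[:,0].max().round(1),'y',pts[:,1].min().round(1),pts[:,1].max().round(1))
X,Y,Z=W[...,0],W[...,1],W[...,2]
hsv=cv2.cvtColor(im,cv2.COLOR_RGB2HSV)
v,u=np.mgrid[:420,:560]
def box(u0,v0,u1,v1): return (u>=u0)&(u<u1)&(v>=v0)&(v<v1)&np.isfinite(Z)
print('bench',np.nanmedian(Z[box(330,220,400,300)]))
fit('steel',box(114,152,170,240)&(Z>1.5))
fit('laneL',box(170,165,203,225)&(Z>2)); fit('laneLstop',box(170,165,203,225)&(Z>25));fit('laneLrail',box(170,165,203,225)&(Z>11))
fit('laneR',box(400,172,440,235)&(Z>2)); fit('laneRstop',box(400,172,440,235)&(Z>25));fit('laneRrail',box(400,172,440,235)&(Z>11))
fit('spill',box(222,135,335,215)&(Z>2)&(Z<25)&(hsv[...,1]<60))
fit('spillrim',box(222,135,335,215)&(Z>11)&(Z<25)&(hsv[...,1]<60))
fit('rcap',box(240,150,270,190)&(Z>148)); fit('scap',box(290,150,325,190)&(Z>148))
fit('foam',box(342,160,395,218)&(Z>25))
fit('jar',box(265,180,290,205)&(Z>45))
fit('thick',box(236,145,275,170)&(Z>50)&(Z<70)); fit('thin',box(280,145,320,165)&(Z>50)&(Z<70))
bl=(hsv[...,0]>100)&(hsv[...,0]<130)&(hsv[...,1]>120)&(Z>60)
for n,b in [('tkA',(236,145,250,165)),('tkB',(258,145,275,165)),('tnA',(282,145,293,165)),('tnB',(307,145,320,165))]: fit(n,box(*b)&bl)
fit('red1',box(230,210,265,245)&(Z>140));fit('red2',box(290,215,325,250)&(Z>140));fit('purple',box(175,235,212,285)&(Z>50))
for k in range(40,160,8): pass
E
```

```text
bench -0.13191824851935507
steel 2620 rect c [526.3 418. ] size [277.3 170.4] ang 4.14 z [ 1.7  3.7 11. ] mean [524.8 414.5] x 389.8 662.6 y 325.8 513.0
laneL 874 rect c [531.3 282.4] size [185.3  98.6] ang 3.13 z [ 2.2  5.3 26.6] mean [527.8 281.4] x 438.4 623.4 y 229.6 336.7
laneLstop 45 rect c [590.5 277.7] size [36.  10.5] ang 86.75 z [27.3 35.8 39.6] mean [588.8 277.5] x 584.5 595.7 y 259.9 295.7
laneLrail 250 rect c [527.1 281.6] size [ 50.6 137.7] ang 84.76 z [12.  16.4 37.2] mean [536.3 281.8] x 456.5 595.7 y 259.5 312.8
laneR 1150 rect c [ 522.5 -426.4] size [118.7 195.9] ang 88.43 z [ 2.2  4.9 27.4] mean [ 525.  -418.3] x 426.1 619.5 y -488.1 -364.6
laneRstop 59 rect c [ 589.2 -409.9] size [11.7 49.9] ang 1.96 z [28.  35.7 40. ] mean [ 587.8 -410. ] x 582.9 595.2 y -434.9 -385.1
laneRrail 290 rect c [ 526.3 -415. ] size [138.4  67.4] ang 4.44 z [12.  16.3 38.1] mean [ 538.2 -413.5] x 454.7 595.2 y -454.0 -384.2
spill 4000 rect c [601.6   4.1] size [249.6 347.7] ang 1.47 z [ 2.3  4.8 18.9] mean [586.6   5.1] x 473.8 730.5 y -167.5 181.0
spillrim 706 rect c [593.5   6.7] size
[... 988 characters left out ...]
[21.2 20.5] ang 42.55 z [76.3 80.  82.6] mean [637.8  44.6] x 627.0 649.2 y 34.9 55.2
tnA 12 rect c [637.5 -22.4] size [ 5.7 10.7] ang 89.68 z [83.  85.5 88.6] mean [637.5 -22.4] x 632.1 642.8 y -25.3 -19.6
tnB 13 rect c [642.4 -93. ] size [8.8 9.3] ang 80.13 z [84.7 86.6 89. ] mean [641.9 -93.4] x 637.0 647.0 y -96.9 -88.2
red1 158 rect c [426.   95.6] size [34.1 35.2] ang 49.58 z [146.4 151.8 154.6] mean [426.   94.9] x 408.3 444.3 y 78.0 112.3
red2 157 rect c [419.5 -69.3] size [36.3 34. ] ang 0.45 z [148.  151.4 154.1] mean [419.2 -69.2] x 401.4 437.6 y -86.3 -52.3
purple 432 rect c [330.3 236.5] size [34.3 95.5] ang 74.17 z [56.1 61.5 78.3] mean [329.7 234.7] x 281.8 379.4 y 208.1 264.0
```

```bash
python3 - <<'E'
from h import *
im,d,W,K,T=load('top0')
X,Y,Z=W[...,0],W[...,1],W[...,2]
v,u=np.mgrid[:420,:560]
def box(u0,v0,u1,v1): return (u>=u0)&(u<u1)&(v>=v0)&(v<v1)&np.isfinite(Z)
def rect(n,m):
    r=cv2.minAreaRect(W[m][:,:2].astype(np.float32)); print(n,m.sum(),np.round(r[0],1),np.round(r[1],1),round(r[2],2))
rect('steelrim',box(114,152,170,240)&(Z>7)&(Z<16))
rect('steelrim9',box(114,152,170,240)&(Z>9)&(Z<16))
for n,b,c,a0 in [('L',(170,165,203,225),(533,282),-5),('R',(400,172,440,235),(530,-415),4.4)]:
    m=box(*b)&(Z>12)&(Z<20)
    P=W[m][:,:2]-c; a=np.radians(a0)
    R=np.array([[np.cos(a),np.sin(a)],[-np.sin(a),np.cos(a)]]); Q=P@R.T
    s=Q[(Q[:,0]>-40)&(Q[:,0]<45)]
    for sg in (1,-1):
        t=s[s[:,1]*sg>5]; f=np.polyfit(t[:,0],t[:,1],1); print(n,sg,len(t),'slope deg',np.degrees(f[0]).round(2),'y0',f[1].round(2), 'std',np.std(t[:,1]-np.polyval(f,t[:,0])).round(2))
    m=box(*b)&(Z>30); Q=(W[m][:,:2]-c)@R.T; print(' stop x',np.percentile(Q[:,0],[2,50,98]).round(1),'y',np.percentile(Q[:,1],[2,50,98]).round(1))
m=box(200,60,450,150)&(Z>80)&(X<820); 
for y0 in range(-200,250,50):
    k=m&(Y>y0)&(Y<y0+50); print(y0, (np.nanmin(X[k]).round(), np.nanmax(Z[k]).round()) if k.any() else None)
E
```

```text
steelrim 338 [524.7 412. ] [126.8 211.1] 89.92
steelrim9 215 [524.4 412.1] [126.2 210.1] 89.74
L 1 59 slope deg 0.21 y0 15.73 std 1.97
L -1 56 slope deg 0.47 y0 -15.27 std 1.78
 stop x [52.5 56.1 62.6] y [-16.6   1.4  18.4]
R 1 58 slope deg 0.14 y0 22.91 std 1.97
R -1 65 slope deg 0.26 y0 -22.24 std 2.18
 stop x [54.3 58.  65.2] y [-23.4  -0.5  25. ]
-200 None
-150 (np.float64(778.0), np.float64(117.0))
-100 (np.float64(775.0), np.float64(117.0))
-50 (np.float64(790.0), np.float64(106.0))
0 None
50 None
100 None
150 None
200 None
```

Request:
carry_out([
  {"offset": [0, 0, 0], "rot": [0, 0, -7.65]},
  {"offset": [0, 0, 0], "rot": [0, 0, -7.65]},
  {"offset": [0, 0, 0], "rot": [0, 0, -7.65]},
  {"offset": [-38, 26, 0], "rot": [0, 0, 0]},
  {"offset": [-38, 26, 0], "rot": [0, 0, 0]},
  {"offset": [-38, 26, 0], "rot": [0, 0, 0]},
  {"offset": [-38, 26, 0], "rot": [0, 0, 0]},
  {"offset": [-38, 26, 0], "rot": [0, 0, 0]},
], grip=0.7)

```text
t: 0.9
eef_pos: [374.4, 383.6, 251.5]
ee_rot: [[0.0, 1.0, -0.0], [1.0, -0.0, -0.0], [-0.0, -0.0, -1.0]]
ft_force: [0.8, 0.5, 0.2]
gripper_width: 64.4
```

Request:
carry_out([
  {"offset": [-40, 27, 0], "rot": [0, 0, 0]},
  {"offset": [-40, 27, 0], "rot": [0, 0, 0]},
  {"offset": [-40, 27, 0], "rot": [0, 0, 0]},
  {"offset": [-40, 27, 0], "rot": [0, 0, 0]},
  {"offset": [-40, 27, 0], "rot": [0, 0, 0]},
  {"offset": [-40, 27, 0], "rot": [0, 0, 0]},
  {"offset": [-40, 27, 0], "rot": [0, 0, 0]},
  {"offset": [-30, 17, 0], "rot": [0, 0, 0]},
])

```text
t: 1.7
eef_pos: [581.0, 71.8, 251.5]
ee_rot: [[0.003, 1.0, 0.0], [1.0, -0.003, -0.001], [-0.001, 0.0, -1.0]]
ft_force: [-0.7, -0.1, 0.2]
gripper_width: 64.2
```

```bash
python3 - <<'E'
from h import *
s=env.read_state();print(s['eef_pos'],s['t'])
im,d,m=snap('wrist','w1');print(np.round(m['world_from_camera'],3).tolist(),np.round(m['intrinsics'],1).tolist())
E
```

```text
[581.02339182  71.83867034 251.45860531] 1.7
[[0.003, 0.959, 0.282, 503.866], [1.0, -0.003, -0.001, 72.057], [-0.001, 0.282, -0.959, 384.659], [0.0, 0.0, 0.0, 1.0]] [[333.3, 0.0, 282.7], [0.0, 333.3, 209.7], [0.0, 0.0, 1.0]]
```

View pics/w1.png

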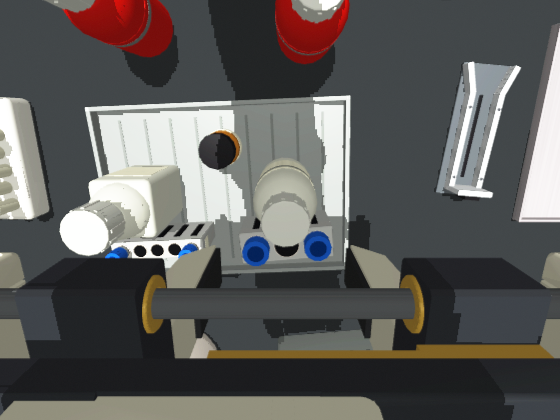

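```bash
python3 - <<'E'
from h import *
im,d,W,K,T=load('w1')
X,Y,Z=W[...,0],W[...,1],W[...,2]
v,u=np.mgrid[:420,:560]
def box(u0,v0,u1,v1): return (u>=u0)&(u<u1)&(v>=v0)&(v<v1)&np.isfinite(Z)
def rect(n,m):
    r=cv2.minAreaRect(W[m][:,:2].astype(np.float32)); print(n,m.sum(),np.round(r[0],1),np.round(r[1],1),round(r[2],2),np.nanmedian(Z[m]).round(1))
rect('rcap',box(255,190,320,246)&(Z>151)); rect('scap',box(55,180,130,250)&(Z>151)); rect('jar',box(190,120,250,180)&(Z>50))
rect('thick',box(236,215,340,270)&(Z>56)&(Z<69))
rect('laneLrails',box(430,50,520,205)&(Z>12)&(Z<20));rect('stop',box(430,50,520,205)&(Z>33))
m=box(430,50,520,205)&(Z>12)&(Z<20); c=(533,282);a=np.radians(-4.65)
R=np.array([[np.cos(a),np.sin(a)],[-np.sin(a),np.cos(a)]]); Q=(W[m][:,:2]-c)@R.T; s=Q[(Q[:,0]>-40)&(Q[:,0]<45)]
for sg in (1,-1):
        t=s[s[:,1]*sg>5]; f=np.polyfit(t[:,0],t[:,1],1); print(sg,len(t),np.degrees(f[0]).round(2),f[1].round(2),np.percentile(t[:,1],[3,97]).round(1))
E
```

```text
rcap 1853 [581.7  73.4] [35.9 35.5] 51.71 156.1
scap 1802 [586.1 -72.9] [36.  32.6] 85.69 156.0
jar 1048 [540.5   6.6] [34.1 34.5] 17.62 59.1
thick 1149 [635.7  75. ] [34.2 95.8] 5.03 64.3
laneLrails 1885 [526.9 282. ] [ 53.6 138.9] 85.35 15.9
stop 284 [590.7 276.3] [37.8 11.3] 84.8 37.7
1 587 -0.37 14.08 [11.5 17.5]
-1 574 -0.22 -16.86 [-19.4 -13.3]
```

Request:
carry_out([
  {"offset": [1.6, 0.6, 15], "rot": [0, 0, 0]},
  {"offset": [0, 0, 25], "rot": [0, 0, 0]},
  {"offset": [0, 0, 25], "rot": [0, 0, 0]},
  {"offset": [0, 0, 20], "rot": [0, 0, 0]},
  {"offset": [0, 0, 12], "rot": [0, 0, 0]},
  {"offset": [0, 0, 6.5], "rot": [0, 0, 0]},
  {"offset": [0, 0, 0], "rot": [0, 0, 0]},
  {"offset": [0, 0, 0], "rot": [0, 0, 0]},
])

```text
t: 2.55
eef_pos: [580.8, 77.1, 149.0]
ee_rot: [[0.0, 1.0, 0.001], [1.0, -0.0, 0.0], [0.0, 0.001, -1.0]]
ft_force: [0.5, 0.1, 0.2]
gripper_width: 64.1
```

Request:
carry_out([
  {"offset": [0, 0, 0], "rot": [0, 0, 0]},
  {"offset": [0, 0, 0], "rot": [0, 0, 0]},
  {"offset": [0, 0, 0], "rot": [0, 0, 0]},
  {"offset": [0, 0, 0], "rot": [0, 0, 0]},
  {"offset": [0, 0, 0], "rot": [0, 0, 0]},
  {"offset": [0, 0, 0], "rot": [0, 0, 0]},
  {"offset": [0, 0, 0], "rot": [0, 0, 0]},
  {"offset": [0, 0, 0], "rot": [0, 0, 0]},
], grip=0.2, squeeze=25)

```text
t: 3.35
eef_pos: [580.5, 76.8, 148.4]
ee_rot: [[0.0, 1.0, 0.0], [1.0, -0.0, -0.0], [-0.0, 0.0, -1.0]]
ft_force: [0.9, -1.5, 2.7]
gripper_width: 35.5
```

Request:
carry_out([
  {"offset": [0, 0, -6], "rot": [0, 0, 0]},
  {"offset": [0, 0, -15], "rot": [0, 0, 0]},
  {"offset": [0, 0, -25], "rot": [0, 0, 0]},
  {"offset": [0, 0, -28], "rot": [0, 0, 0]},
  {"offset": [0, 0, -20], "rot": [0, 0, 0]},
  {"offset": [10, 0, -6], "rot": [0, 0, 0]},
  {"offset": [20, 0, 0], "rot": [0, 0, 0]},
  {"offset": [30, 0, 0], "rot": [0, 0, 0]},
])

```text
t: 4.15
eef_pos: [579.9, 136.5, 247.6]
ee_rot: [[0.003, 1.0, -0.001], [1.0, -0.003, -0.001], [-0.001, -0.001, -1.0]]
ft_force: [-0.5, 0.4, -3.5]
gripper_width: 35.5
```

Request:
carry_out([
  {"offset": [38, -1, 0], "rot": [0, 0, 0]},
  {"offset": [40, -1, 0], "rot": [0, 0, 0]},
  {"offset": [40, -1, 0], "rot": [0, 0, 0]},
  {"offset": [40, -1, 0], "rot": [0, 0, 0]},
  {"offset": [40, -1, 0], "rot": [0, 0, 0]},
  {"offset": [40, 0, 0], "rot": [0, 0, 0]},
  {"offset": [35, 0, 0], "rot": [0, 0, 0]},
  {"offset": [20, 0, 0], "rot": [0, 0, 0]},
])

```text
t: 4.95
eef_pos: [572.5, 434.8, 246.1]
ee_rot: [[-0.004, 1.0, -0.003], [1.0, 0.004, 0.001], [0.001, -0.003, -1.0]]
ft_force: [0.2, 0.1, -4.0]
gripper_width: 35.6
```

```bash
python3 - <<'E'
from h import *
s=env.read_state();print(s['eef_pos'],s['t'],s['ft_force'],s['gripper_width'])
E
```

```text
[572.54077288 434.83016466 246.098059  ] 4.95 [ 0.24545091  0.06945189 -4.00266606] 35.62848371501924
```

Request:
carry_out([
  {"offset": [0, 0, 0], "rot": [0, 0, 0]},
  {"offset": [0, 0, 14], "rot": [0, 0, 0]},
  {"offset": [0, 0, 24], "rot": [0, 0, 0]},
  {"offset": [0, 0, 24], "rot": [0, 0, 0]},
  {"offset": [0, 0, 20], "rot": [0, 0, 0]},
  {"offset": [0, 0, 8], "rot": [0, 0, 0]},
  {"offset": [0, 0, 3], "rot": [0, 0, 0]},
  {"offset": [0, 0, 0], "rot": [0, 0, 0]},
])

```text
t: 5.75
eef_pos: [575.6, 429.5, 155.2]
ee_rot: [[0.001, 1.0, -0.0], [1.0, -0.001, -0.0], [-0.0, -0.0, -1.0]]
ft_force: [0.1, -1.1, -2.5]
gripper_width: 35.7
```

Request:
carry_out([
  {"offset": [0, 0, 3], "rot": [0, 0, 0]},
  {"offset": [0, 0, 2], "rot": [0, 0, 0]},
  {"offset": [0, 0, 1], "rot": [0, 0, 0]},
  {"offset": [0, 0, 1], "rot": [0, 0, 0]},
  {"offset": [0, 0, 0.5], "rot": [0, 0, 0]},
  {"offset": [0, 0, 0], "rot": [0, 0, 0]},
  {"offset": [0, 0, 0], "rot": [0, 0, 0]},
  {"offset": [0, 0, 0], "rot": [0, 0, 0]},
])

```text
t: 6.55
eef_pos: [575.4, 430.0, 147.8]
ee_rot: [[0.0, 1.0, 0.0], [1.0, -0.0, 0.0], [0.0, 0.0, -1.0]]
ft_force: [0.1, 0.3, -3.4]
gripper_width: 35.7
```

Request:
carry_out([
  {"offset": [0, 0, 0.5], "rot": [0, 0, 0]},
  {"offset": [0, 0, 0.5], "rot": [0, 0, 0]},
  {"offset": [0, 0, 0], "rot": [0, 0, 0]},
  {"offset": [0, 0, 0], "rot": [0, 0, 0]},
  {"offset": [0, 0, 0], "rot": [0, 0, 0]},
  {"offset": [0, 0, 0], "rot": [0, 0, 0]},
  {"offset": [0, 0, 0], "rot": [0, 0, 0]},
  {"offset": [0, 0, 0], "rot": [0, 0, 0]},
])

```text
t: 7.35
eef_pos: [575.9, 430.0, 147.4]
ee_rot: [[0.001, 1.0, 0.001], [1.0, -0.001, 0.001], [0.001, 0.001, -1.0]]
ft_force: [-1.2, -2.3, 5.4]
gripper_width: 36.1
```

Request:
carry_out([
  {"offset": [0, 0, 0], "rot": [0, 0, 0]},
  {"offset": [0, 0, 0], "rot": [0, 0, 0]},
  {"offset": [0, 0, 0], "rot": [0, 0, 0]},
  {"offset": [0, 0, 0], "rot": [0, 0, 0]},
  {"offset": [0, 0, 0], "rot": [0, 0, 0]},
  {"offset": [0, 0, -10], "rot": [0, 0, 0]},
  {"offset": [0, 0, -30], "rot": [0, 0, 0]},
  {"offset": [0, 0, -40], "rot": [0, 0, 0]},
], grip=0.7)

```text
t: 8.15
eef_pos: [574.6, 429.3, 226.3]
ee_rot: [[0.0, 1.0, -0.003], [1.0, -0.0, -0.002], [-0.002, -0.003, -1.0]]
ft_force: [0.3, 0.6, -0.7]
gripper_width: 64.6
```

```bash
python3 - <<'E'
from h import *
s=env.read_state();print(s['eef_pos'],s['t'],s['ft_force'],s['gripper_width'])
im,d,m=snap('top','top1')
im,d,W,K,T=load('top1')
m=(W[...,2]>148)&(W[...,0]>500)
m[:, :60]=0
n,l,st,c=cv2.connectedComponentsWithStats(m.astype(np.uint8))
for i in range(1,n):
    if st[i,4]>50: print(c[i].round(),W[l==i].mean(0).round(1))
E
```

```text
[574.55262557 429.27379066 226.31607201] 8.15 [ 0.27390599  0.55551373 -0.71634106] 64.55050377001872
[100. 139.] [566.1 379.2 374. ]
[541. 177.] [ 559.6 -660.1  199.4]
[308. 165.] [587.7 -73.  155.4]
```

View pics/top1.png

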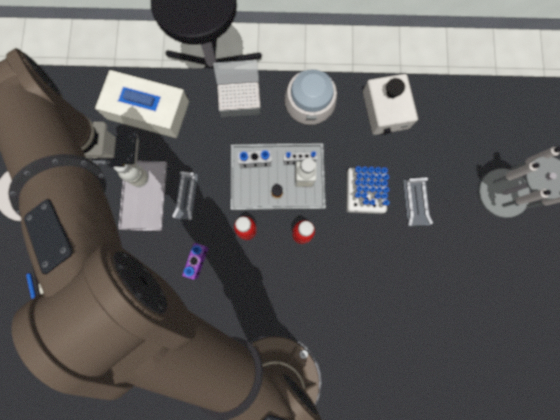

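Request:
carry_out([
  {"offset": [-20, 0, -10], "rot": [0, 0, 0]},
  {"offset": [-35, 0, -10], "rot": [0, 0, 0]},
  {"offset": [-45, 1, 0], "rot": [0, 0, 0]},
  {"offset": [-45, 2, 0], "rot": [0, 0, 0]},
  {"offset": [-45, 2, 0], "rot": [0, 0, 0]},
  {"offset": [-45, 2, 0], "rot": [0, 0, 0]},
  {"offset": [-45, 2, 0], "rot": [0, 0, 0]},
  {"offset": [-45, 2, 0], "rot": [0, 0, 0]},
])

```text
t: 9.0
eef_pos: [585.9, 102.3, 247.3]
ee_rot: [[0.001, 1.0, 0.0], [1.0, -0.001, -0.0], [-0.0, 0.0, -1.0]]
ft_force: [1.3, -0.7, 0.6]
gripper_width: 64.1
```

Request:
carry_out([
  {"offset": [-45, 0, 0], "rot": [0, 0, 0]},
  {"offset": [-45, 0, 0], "rot": [0, 0, 0]},
  {"offset": [-40, 0, 0], "rot": [0, 0, 0]},
  {"offset": [-30, 0, 0], "rot": [0, 0, 0]},
  {"offset": [-18, 0, 0], "rot": [0, 0, 0]},
  {"offset": [0, 0, 0], "rot": [0, 0, 0]},
  {"offset": [0, 0, 0], "rot": [0, 0, 0]},
  {"offset": [0, 0, 0], "rot": [0, 0, 0]},
])

```text
t: 9.8
eef_pos: [586.2, -71.5, 246.8]
ee_rot: [[-0.001, 1.0, -0.0], [1.0, 0.001, 0.001], [0.001, -0.0, -1.0]]
ft_force: [0.1, -0.1, -0.4]
gripper_width: 64.3
```

```bash
python3 - <<'E'
from h import *
s=env.read_state();print(s['eef_pos'],s['t'],s['ft_force'],s['gripper_width'])
snap('wrist','w2')
im,d,W,K,T=load('w2');Z=W[...,2]
m=(Z>150)&(Z<160)
n,l,st,c=cv2.connectedComponentsWithStats(m.astype(np.uint8))
for i in range(1,n):
    if st[i,4]>200: r=cv2.minAreaRect(W[l==i][:,:2].astype(np.float32));print(c[i].round(),np.round(r,1) if 0 else r)
E
```

```text
[586.20145229 -71.48095118 246.80308506] 9.8 [ 0.07343433 -0.14689137 -0.40775976] 64.3236754922634
[279. 226.] ((587.9302368164062, -73.80364227294922), (35.51353073120117, 35.71070861816406), 15.959087371826172)
```

View pics/w2.png

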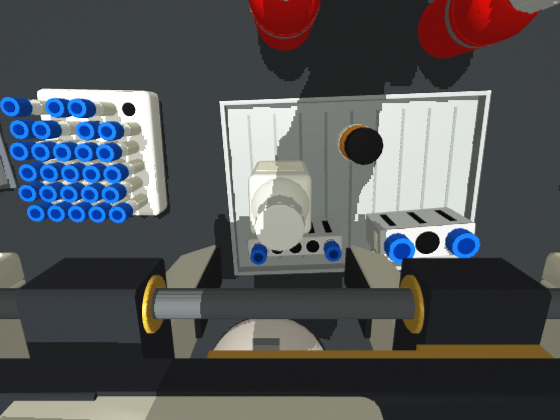

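Request:
carry_out([
  {"offset": [-2, 1.3, 15], "rot": [0, 0, 0]},
  {"offset": [0, 0, 25], "rot": [0, 0, 0]},
  {"offset": [0, 0, 25], "rot": [0, 0, 0]},
  {"offset": [0, 0, 20], "rot": [0, 0, 0]},
  {"offset": [0, 0, 10], "rot": [0, 0, 0]},
  {"offset": [0, 0, 3.5], "rot": [0, 0, 0]},
  {"offset": [0, 0, 0], "rot": [0, 0, 0]},
  {"offset": [0, 0, 0], "rot": [0, 0, 0]},
])

```text
t: 10.65
eef_pos: [588.2, -74.9, 149.2]
ee_rot: [[0.0, 1.0, 0.002], [1.0, -0.0, 0.0], [0.0, 0.002, -1.0]]
ft_force: [0.1, -0.7, 0.0]
gripper_width: 64.2
```

Request:
carry_out([
  {"offset": [0, 0, 0], "rot": [0, 0, 0]},
  {"offset": [0, 0, 0], "rot": [0, 0, 0]},
  {"offset": [0, 0, 0], "rot": [0, 0, 0]},
  {"offset": [0, 0, 0], "rot": [0, 0, 0]},
  {"offset": [0, 0, 0], "rot": [0, 0, 0]},
  {"offset": [0, 0, 0], "rot": [0, 0, 0]},
  {"offset": [0, 0, 0], "rot": [0, 0, 0]},
  {"offset": [0, 0, 0], "rot": [0, 0, 0]},
], grip=0.2)

```text
t: 11.45
eef_pos: [587.7, -74.9, 148.4]
ee_rot: [[0.0, 1.0, 0.0], [1.0, -0.0, 0.0], [0.0, 0.0, -1.0]]
ft_force: [0.5, 1.3, 3.1]
gripper_width: 35.7
```

Request:
carry_out([
  {"offset": [0, 0, -6], "rot": [0, 0, 0]},
  {"offset": [0, 0, -15], "rot": [0, 0, 0]},
  {"offset": [0, 0, -25], "rot": [0, 0, 0]},
  {"offset": [0, 0, -28], "rot": [0, 0, 0]},
  {"offset": [0, 0, -20], "rot": [0, 0, 0]},
  {"offset": [10, 0, -6], "rot": [0, 0, 0]},
  {"offset": [20, 0, 0], "rot": [0, 0, 0]},
  {"offset": [30, 0, 0], "rot": [0, 0, 0]},
])

```text
t: 12.25
eef_pos: [587.0, -15.7, 247.6]
ee_rot: [[0.003, 1.0, -0.001], [1.0, -0.003, -0.001], [-0.001, -0.001, -1.0]]
ft_force: [-0.0, 0.7, -3.2]
gripper_width: 35.6
```

Request:
carry_out([
  {"offset": [38, 0, 0], "rot": [0, 0, 0]},
  {"offset": [40, -2, 0], "rot": [0, 0, 0]},
  {"offset": [40, -8, 0], "rot": [0, 0, 0]},
  {"offset": [40, -18, 0], "rot": [0, 0, 0]},
  {"offset": [40, -22, 0], "rot": [0, 0, 0]},
  {"offset": [40, -24, 0], "rot": [0, 0, 0]},
  {"offset": [40, -22, 0], "rot": [0, 0, 0]},
  {"offset": [40, -14, 0], "rot": [0, 0, 0]},
])

```text
t: 13.05
eef_pos: [474.7, 304.9, 247.2]
ee_rot: [[-0.001, 1.0, -0.002], [1.0, 0.001, -0.001], [-0.001, -0.002, -1.0]]
ft_force: [1.5, 0.4, -2.1]
gripper_width: 35.5
```

Request:
carry_out([
  {"offset": [40, -3, 0], "rot": [0, 0, 0]},
  {"offset": [40, 0, 0], "rot": [0, 0, 0]},
  {"offset": [30, 0, 0], "rot": [0, 0, 0]},
  {"offset": [17, 0, 0], "rot": [0, 0, 0]},
  {"offset": [0, 0, 0], "rot": [0, 0, 0]},
  {"offset": [0, 0, 0], "rot": [0, 0, 0]},
  {"offset": [0, 0, 10], "rot": [0, 0, 0]},
  {"offset": [0, 0, 15], "rot": [0, 0, 0]},
])

```text
t: 13.85
eef_pos: [475.4, 429.0, 223.1]
ee_rot: [[0.002, 1.0, 0.001], [1.0, -0.002, 0.001], [0.001, 0.001, -1.0]]
ft_force: [0.1, 0.2, -2.1]
gripper_width: 35.3
```

Request:
carry_out([
  {"offset": [0, 0, 22], "rot": [0, 0, 0]},
  {"offset": [0, 0, 22], "rot": [0, 0, 0]},
  {"offset": [0, 0, 14], "rot": [0, 0, 0]},
  {"offset": [0, 0, 8], "rot": [0, 0, 0]},
  {"offset": [0, 0, 5], "rot": [0, 0, 0]},
  {"offset": [0, 0, 2], "rot": [0, 0, 0]},
  {"offset": [0, 0, 0], "rot": [0, 0, 0]},
  {"offset": [0, 0, 0], "rot": [0, 0, 0]},
])

```text
t: 14.65
eef_pos: [475.1, 430.3, 151.0]
ee_rot: [[0.0, 1.0, 0.001], [1.0, -0.0, 0.001], [0.001, 0.001, -1.0]]
ft_force: [0.1, -0.3, -2.0]
gripper_width: 35.1
```

Request:
carry_out([
  {"offset": [0, 0, 0.5], "rot": [0, 0, 0]},
  {"offset": [0, 0, 0.5], "rot": [0, 0, 0]},
  {"offset": [0, 0, 0.5], "rot": [0, 0, 0]},
  {"offset": [0, 0, 0], "rot": [0, 0, 0]},
  {"offset": [0, 0, 0], "rot": [0, 0, 0]},
  {"offset": [0, 0, 0], "rot": [0, 0, 0]},
  {"offset": [0, 0, 0], "rot": [0, 0, 0]},
  {"offset": [0, 0, 0], "rot": [0, 0, 0]},
])

```text
t: 15.45
eef_pos: [474.8, 430.0, 148.7]
ee_rot: [[0.0, 1.0, 0.0], [1.0, -0.0, 0.0], [0.0, 0.0, -1.0]]
ft_force: [-0.5, 0.1, -3.1]
gripper_width: 35.2
```

Request:
carry_out([
  {"offset": [0, 0, 0.6], "rot": [0, 0, 0]},
  {"offset": [0, 0, 0.6], "rot": [0, 0, 0]},
  {"offset": [0, 0, 0.4], "rot": [0, 0, 0]},
  {"offset": [0, 0, 0], "rot": [0, 0, 0]},
  {"offset": [0, 0, 0], "rot": [0, 0, 0]},
  {"offset": [0, 0, 0], "rot": [0, 0, 0]},
  {"offset": [0, 0, 0], "rot": [0, 0, 0]},
  {"offset": [0, 0, 0], "rot": [0, 0, 0]},
])

```text
t: 16.25
eef_pos: [474.8, 430.2, 147.4]
ee_rot: [[0.0, 1.0, 0.0], [1.0, -0.0, 0.0], [0.0, 0.0, -1.0]]
ft_force: [-0.8, 0.4, 2.7]
gripper_width: 35.6
```

Request:
carry_out([
  {"offset": [0, 0, 0], "rot": [0, 0, 0]},
  {"offset": [0, 0, 0], "rot": [0, 0, 0]},
  {"offset": [0, 0, 0], "rot": [0, 0, 0]},
  {"offset": [0, 0, 0], "rot": [0, 0, 0]},
  {"offset": [0, 0, 0], "rot": [0, 0, 0]},
  {"offset": [0, 0, -10], "rot": [0, 0, 0]},
  {"offset": [0, 0, -35], "rot": [0, 0, 0]},
  {"offset": [0, 0, -45], "rot": [0, 0, 0]},
], grip=0.7)

```text
t: 17.05
eef_pos: [473.9, 429.1, 237.0]
ee_rot: [[0.0, 1.0, -0.003], [1.0, -0.0, -0.003], [-0.003, -0.003, -1.0]]
ft_force: [1.3, 1.0, 0.7]
gripper_width: 64.0
```

```bash
python3 - <<'E'
from h import *
s=env.read_state();print(s['eef_pos'],s['t'],s['ft_force'],s['gripper_width'])
snap('side','side2')
E
```

```text
[473.88216232 429.12100913 236.98926169] 17.05 [1.31854376 1.0204072  0.73932702] 63.97491379219096
```

View pics/side2.png

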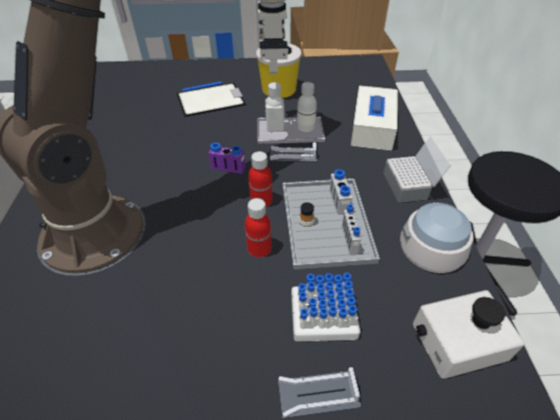

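Request:
carry_out([
  {"offset": [-25, 5, -10], "rot": [0, 0, 0]},
  {"offset": [-40, 17, -5], "rot": [0, 0, 0]},
  {"offset": [-44, 17, 0], "rot": [0, 0, 0]},
  {"offset": [-44, 17, 0], "rot": [0, 0, 0]},
  {"offset": [-44, 17, 0], "rot": [0, 0, 0]},
  {"offset": [-44, 17, 0], "rot": [0, 0, 0]},
  {"offset": [-44, 17, 0], "rot": [0, 0, 0]},
  {"offset": [-44, 17, 0], "rot": [0, 0, 0]},
])

```text
t: 17.9
eef_pos: [599.2, 99.2, 253.1]
ee_rot: [[0.0, 1.0, 0.001], [1.0, -0.0, 0.0], [0.0, 0.001, -1.0]]
ft_force: [1.7, -0.3, -0.0]
gripper_width: 64.3
```

Request:
carry_out([
  {"offset": [-44, 17, 0], "rot": [0, 0, 0]},
  {"offset": [-35, 12, 0], "rot": [0, 0, 0]},
  {"offset": [-22, 8, 0], "rot": [0, 0, 0]},
  {"offset": [0, 0, 0], "rot": [0, 0, 0]},
  {"offset": [0, 0, 0], "rot": [0, 0, 0]},
  {"offset": [0, 0, 0], "rot": [0, 0, 0]},
  {"offset": [0, 0, 0], "rot": [0, 0, 0]},
  {"offset": [0, 0, 0], "rot": [0, 0, 0]},
])

```text
t: 18.7
eef_pos: [635.4, 1.2, 252.3]
ee_rot: [[-0.001, 1.0, 0.0], [1.0, 0.001, 0.0], [0.0, 0.0, -1.0]]
ft_force: [0.2, -0.5, 1.0]
gripper_width: 64.3
```

```bash
python3 - <<'E'
from h import *
s=env.read_state();print(s['eef_pos'],s['t'],s['q'])
snap('wrist','w3')
im,d,W,K,T=load('w3');Z=W[...,2]
m=(Z>59)&(Z<69)
n,l,st,c=cv2.connectedComponentsWithStats(m.astype(np.uint8))
for i in range(1,n):
    if st[i,4]>200: r=cv2.minAreaRect(W[l==i][:,:2].astype(np.float32));print(c[i].round(),st[i,4],np.round(r[0],1),np.round(r[1],1),round(r[2],2))
hsv=cv2.cvtColor(im,cv2.COLOR_RGB2HSV)
m=(hsv[...,0]>100)&(hsv[...,0]<130)&(hsv[...,1]>120)&(Z>72)
n,l,st,c=cv2.connectedComponentsWithStats(m.astype(np.uint8))
for i in range(1,n):
    if st[i,4]>30 and W[l==i].mean(0)[0]>600: r=cv2.minAreaRect(W[l==i][:,:2].astype(np.float32));print(c[i].round(),st[i,4],np.round(r[0],1),np.round(r[1],1),W[l==i].mean(0).round(1))
E
```

```text
[635.40888076   1.18188074 252.26702348] 18.7 [-0.19289809  0.45098267  0.15888352  1.55361989 -0.07632704  1.14297937
  1.55425727]
[289.  91.] 652 [540.8   7.1] [32.7 32.8] 13.35
[355. 190.] 1946 [636.   74.8] [34.4 95.8] 5.06
[223. 196.] 1480 [640.9 -58.9] [20.5 95.5] 2.71
[251. 331.] 252 [796.8 -35. ] [57.   9.1] 42.74
[392. 194.] 673 [633.3 105.7] [26.5 25.9] [632.4 104.7  80. ]
[327. 199.] 644 [638.4  44. ] [26.7 25.9] [637.7  43.6  80.1]
[257. 201.] 257 [638.9 -22.9] [15.4 14.9] [637.9 -22.5  85.1]
[182. 204.] 295 [642.4 -94.7] [15.5 15.5] [641.5 -93.5  84.4]
```

View pics/w3.png

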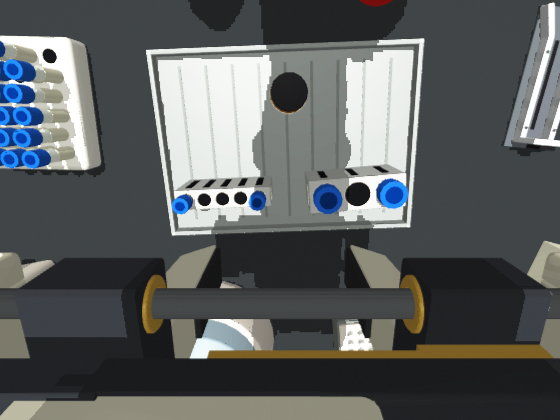

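Request:
carry_out([
  {"offset": [0, 0, 0], "rot": [0, 0, 8.5]},
  {"offset": [0, 0, 0], "rot": [0, 0, 8.5]},
  {"offset": [0, 0, 0], "rot": [0, 0, 8.5]},
  {"offset": [0, 0, 0], "rot": [0, 0, 8.5]},
  {"offset": [0, 0, 0], "rot": [0, 0, 8.5]},
  {"offset": [0, 0, 0], "rot": [0, 0, 8.5]},
  {"offset": [0, 0, 0], "rot": [0, 0, 8.5]},
  {"offset": [0, 0, 0], "rot": [0, 0, 8.5]},
], grip=0.6)

```text
t: 19.55
eef_pos: [635.5, 0.5, 252.2]
ee_rot: [[0.929, 0.369, 0.0], [0.369, -0.929, 0.0], [0.0, -0.0, -1.0]]
ft_force: [-0.0, 0.4, -0.6]
gripper_width: 55.2
```

Request:
carry_out([
  {"offset": [0, 0, 0], "rot": [0, 0, 8.5]},
  {"offset": [0, 0, 0], "rot": [0, 0, 8.5]},
  {"offset": [0, 0, 0], "rot": [0, 0, 2.3]},
  {"offset": [1, 20, 10], "rot": [0, 0, 0]},
  {"offset": [1, 25, 20], "rot": [0, 0, 0]},
  {"offset": [0.7, 15.3, 20], "rot": [0, 0, 0]},
  {"offset": [0, 0, 10], "rot": [0, 0, 0]},
  {"offset": [0, 0, 0], "rot": [0, 0, 0]},
])

```text
t: 20.35
eef_pos: [640.3, -59.2, 190.7]
ee_rot: [[0.999, 0.047, -0.003], [0.047, -0.999, 0.001], [-0.003, -0.001, -1.0]]
ft_force: [-0.2, 0.2, 0.6]
gripper_width: 55.2
```

```bash
cat >> h.py <<'E'
def to(x,y,z,ang):
    s=env.read_state(); p=s['eef_pos'];R=s['ee_rot']
    a=np.degrees(np.arctan2(R[1,0],R[0,0])); d=R.T@(np.array([x,y,z])-p)
    print('t',s['t'],'pos',p.round(1),'jaw',round(a,2),'F',s['ft_force'].round(1),'w',round(s['gripper_width'],1),'| tool offset',d.round(1),'rotz',round(a-ang,2),'q',s['q'].round(2))
E
python3 - <<'E'
from h import *
to(640.9,-58.9,57,2.7)
E
```

```text
t 20.35 pos [640.3 -59.2 190.7] jaw 2.69 F [-0.2  0.2  0.6] w 55.2 | tool offset [  1.   -0.2 133.7] rotz -0.01 q [-0.32  0.55  0.5   1.63 -0.3   1.04  0.32]
```

Request:
carry_out([
  {"offset": [0.5, 0, 20], "rot": [0, 0, 0]},
  {"offset": [0, 0, 25], "rot": [0, 0, 0]},
  {"offset": [0, 0, 30], "rot": [0, 0, 0]},
  {"offset": [0, 0, 25], "rot": [0, 0, 0]},
  {"offset": [0, 0, 18], "rot": [0, 0, 0]},
  {"offset": [0, 0, 11], "rot": [0, 0, 0]},
  {"offset": [0, 0, 5], "rot": [0, 0, 0]},
  {"offset": [0, 0, 0], "rot": [0, 0, 0]},
])

```text
t: 21.15
eef_pos: [641.9, -59.4, 58.4]
ee_rot: [[0.999, 0.048, 0.0], [0.048, -0.999, 0.0], [0.0, -0.0, -1.0]]
ft_force: [0.1, 0.2, 0.0]
gripper_width: 55.2
```

Request:
carry_out([
  {"offset": [0, 0, 0], "rot": [0, 0, 0]},
  {"offset": [0, 0, 0], "rot": [0, 0, 0]},
  {"offset": [0, 0, 0], "rot": [0, 0, 0]},
  {"offset": [0, 0, 0], "rot": [0, 0, 0]},
  {"offset": [0, 0, 0], "rot": [0, 0, 0]},
  {"offset": [0, 0, 0], "rot": [0, 0, 0]},
  {"offset": [0, 0, 0], "rot": [0, 0, 0]},
  {"offset": [0, 0, 0], "rot": [0, 0, 0]},
], grip=0.1, squeeze=25)

```text
t: 21.95
eef_pos: [641.7, -60.2, 58.3]
ee_rot: [[0.999, 0.047, 0.0], [0.047, -0.999, 0.0], [0.0, -0.0, -1.0]]
ft_force: [-0.0, 0.0, 3.4]
gripper_width: 20.2
```

Request:
carry_out([
  {"offset": [0, 0, -8], "rot": [0, 0, 0]},
  {"offset": [0, 0, -20], "rot": [0, 0, 0]},
  {"offset": [0, 0, -30], "rot": [0, 0, 0]},
  {"offset": [0, 0, -30], "rot": [0, 0, 0]},
  {"offset": [0, 0, -20], "rot": [0, 0, 0]},
  {"offset": [0, 0, -7], "rot": [0, 0, -5]},
  {"offset": [0, 0, 0], "rot": [0, 0, -8.5]},
  {"offset": [0, 0, 0], "rot": [0, 0, -8.5]},
])

```text
t: 22.75
eef_pos: [641.5, -60.1, 173.7]
ee_rot: [[0.906, 0.423, 0.0], [0.423, -0.906, -0.0], [0.0, 0.0, -1.0]]
ft_force: [-0.5, -0.4, -1.0]
gripper_width: 19.9
```

Request:
carry_out([
  {"offset": [0, 0, 0], "rot": [0, 0, -8.5]},
  {"offset": [0, 0, 0], "rot": [0, 0, -8.5]},
  {"offset": [0, 0, 0], "rot": [0, 0, -8.5]},
  {"offset": [0, 0, 0], "rot": [0, 0, -8.5]},
  {"offset": [0, 0, 0], "rot": [0, 0, -8.5]},
  {"offset": [0, 0, 0], "rot": [0, 0, -8.5]},
  {"offset": [0, 0, 0], "rot": [0, 0, -8]},
  {"offset": [0, 0, 0], "rot": [0, 0, -1.65]},
])

```text
t: 23.55
eef_pos: [641.3, -60.5, 173.3]
ee_rot: [[0.079, 0.997, -0.0], [0.997, -0.079, -0.0], [-0.0, -0.0, -1.0]]
ft_force: [-0.2, 0.4, -2.1]
gripper_width: 20.0
```

```bash
python3 - <<'E'
from h import *
to(560,200,165,85.35)
E
```

```text
t 23.55 pos [641.3 -60.5 173.3] jaw 85.48 F [-0.2  0.4 -2.1] w 20.0 | tool offset [ 253.3 -101.5    8.3] rotz 0.13 q [-0.07  0.53  0.12  1.62 -0.07  0.99  1.57]
```

Request:
carry_out([
  {"offset": [20, -8, 0], "rot": [0, 0, 0]},
  {"offset": [40, -16, 0], "rot": [0, 0, 0]},
  {"offset": [43, -17, 0], "rot": [0, 0, 0]},
  {"offset": [45, -18, 0], "rot": [0, 0, 0]},
  {"offset": [45, -18, 0], "rot": [0, 0, 0]},
  {"offset": [35, -14, 0], "rot": [0, 0, 0]},
  {"offset": [18, -7, 0], "rot": [0, 0, 0]},
  {"offset": [7.3, -3.5, 0], "rot": [0, 0, 0]},
])

```text
t: 24.35
eef_pos: [559.9, 203.6, 173.2]
ee_rot: [[0.08, 0.997, -0.0], [0.997, -0.08, 0.001], [0.001, -0.001, -1.0]]
ft_force: [0.1, -0.1, -1.1]
gripper_width: 19.7
```

Request:
carry_out([
  {"offset": [0, 0, 0], "rot": [0, 0, 0]},
  {"offset": [0, 0, 0], "rot": [0, 0, 0]},
  {"offset": [0, 0, 0], "rot": [0, 0, 0]},
  {"offset": [0, 0, 0], "rot": [0, 0, 0]},
  {"offset": [0, 0, 0], "rot": [0, 0, 0]},
  {"offset": [0, 0, 0], "rot": [0, 0, 0]},
  {"offset": [0, 0, 0], "rot": [0, 0, 0]},
  {"offset": [0, 0, 0], "rot": [0, 0, 0]},
])

```text
t: 25.15
eef_pos: [561.1, 200.5, 173.1]
ee_rot: [[0.081, 0.997, 0.0], [0.997, -0.081, 0.0], [0.0, 0.0, -1.0]]
ft_force: [1.0, 0.4, -0.8]
gripper_width: 20.1
```

```bash
python3 - <<'E'
from h import *
to(560,200,165,85.35)
snap('wrist','w4')
E
```

```text
t 25.15 pos [561.1 200.5 173.1] jaw 85.33 F [ 1.   0.4 -0.8] w 20.1 | tool offset [-0.6 -1.   8.1] rotz -0.02 q [-0.49  0.46  0.08  1.75 -0.04  0.94  1.1 ]
```

View pics/w4.png

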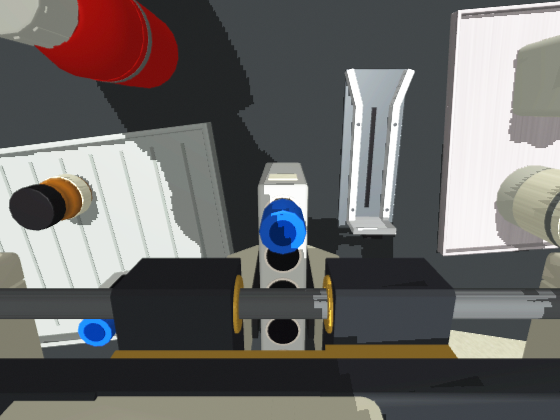

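```bash
cat > lane.py <<'E'
from h import *
def lane(fn,bx,c,a0,half,side=1):
    im,d,W,K,T=load(fn);Z=W[...,2]
    v,u=np.mgrid[:420,:560]; b=(u>=bx[0])&(u<bx[2])&(v>=bx[1])&(v<bx[3])&np.isfinite(Z)
    a=np.radians(a0)
    for it in range(3):
        R=np.array([[np.cos(a),np.sin(a)],[-np.sin(a),np.cos(a)]])
        m=b&(Z>13.5)&(Z<18.5); Q=(W[m][:,:2]-c)@R.T
        s=Q[(Q[:,0]>-40)&(Q[:,0]<42)&(abs(Q[:,1])<half+12)]
        fs=[]
        for sg in (1,-1):
            t=s[s[:,1]*sg>half*0.6]; f=np.polyfit(t[:,0],t[:,1],1); r=t[:,1]-np.polyval(f,t[:,0]); t=t[abs(r)<2.5*r.std()]; f=np.polyfit(t[:,0],t[:,1],1); fs.append(f)
            if it==2: print('rail',sg,len(t),'slope',np.degrees(f[0]).round(2),'y0',f[1].round(2),'pct',np.percentile(t[:,1]-f[0]*t[:,0],[2,98]).round(2))
        a+=np.mean([f[0] for f in fs]); 
    yo=np.mean([f[1] for f in fs])
    R=np.array([[np.cos(a),np.sin(a)],[-np.sin(a),np.cos(a)]])
    p=np.array(c)+R.T@[0,yo]
    m=b&(Z>30)&(Z<42); Q=(W[m][:,:2]-p)@R.T
    print('yaw',np.degrees(a).round(2),'p',p.round(2),'stop x pct',np.percentile(Q[:,0],[2,10,50,98]).round(1),'stop y mean',Q[:,1].mean().round(1), 'z',np.nanmedian(Z[m]).round(1))
    m=b&(Z>9)&(Z<42); Q=(W[m][:,:2]-p)@R.T; print('rail x extent',np.percentile(Q[:,0],[0.5,99.5]).round(1))
    return p,a
E
python3 - <<'E'
from lane import *
lane('w4',(330,60,420,240),(533,281.5),-4.65,15)
lane('w1',(430,50,520,205),(533,281.5),-4.65,15)
lane('top0',(170,165,203,225),(533,281.5),-4.65,15)
im,d,W,K,T=load('w4');Z=W[...,2]
v,u=np.mgrid[:420,:560]
b=(u>250)&(u<315)&(v>155)&(v<250)
print(np.nanpercentile(Z[b],[5,50,95]))
top=b&(Z>115)
hs=Z[b&(v<200)];print(np.histogram(hs,bins=np.arange(60,150,6)))
top=b&(Z>173.1-54.3+60-4)&(Z<173.1-54.3+60+4)
a=np.radians(-4.65);R=np.array([[np.cos(a),np.sin(a)],[-np.sin(a),np.cos(a)]]);Q=(W[top][:,:2]-[561.1,200.5])@R.T
print(top.sum(),np.percentile(Q[:,0],[1,50,99]),np.percentile(Q[:,1],[1,50,99]),'TCP->rack')
s=Q[Q[:,0]<-5]
E
```

```text
rail 1 707 slope -0.02 y0 15.18 pct [12.44 18.41]
rail -1 687 slope 0.02 y0 -15.69 pct [-18.4  -12.52]
yaw -4.91 p [532.98 281.24] stop x pct [52.1 52.4 54.7 63.2] stop y mean -0.2 z 37.3
rail x extent [-74.9  62.9]
rail 1 503 slope -0.05 y0 14.83 pct [12.02 18.27]
rail -1 495 slope 0.05 y0 -16.1 pct [-18.85 -12.64]
yaw -4.82 p [532.95 280.87] stop x pct [52.3 52.6 55.7 63.1] stop y mean -1.1 z 37.6
rail x extent [-74.9  63. ]
rail 1 47 slope -0.39 y0 16.27 pct [12.84 19.39]
rail -1 43 slope 0.39 y0 -14.6 pct [-17.55 -11.93]
yaw -4.59 p [533.07 282.33] stop x pct [52.5 52.9 56.1 62.5] stop y mean 0.4 z 36.0
rail x extent [-74.7  62.5]
[ -0.46291366 178.39627195 201.82811857]
(array([ 0,  0,  0,  0,  0,  0,  0,  0,  0,  0, 36, 61, 61, 80]), array([ 60,  66,  72,  78,  84,  90,  96, 102, 108, 114, 120, 126, 132,
       138, 144]))
1372 [-50.31249157 -45.60809799 -22.8756575 ] [-10.13676069   0.02044393   9.61925165] TCP->rack
```

Request:
carry_out([
  {"offset": [15, -7, 0], "rot": [0, 0, 0.23]},
  {"offset": [26, -13, 0], "rot": [0, 0, 0]},
  {"offset": [26, -13, 10], "rot": [0, 0, 0]},
  {"offset": [11, -5.6, 20], "rot": [0, 0, 0]},
  {"offset": [0, 0, 30], "rot": [0, 0, 0]},
  {"offset": [0, 0, 20], "rot": [0, 0, 0]},
  {"offset": [0, 0, 5], "rot": [0, 0, 0]},
  {"offset": [0, 0, 0], "rot": [0, 0, 0]},
])

```text
t: 26.0
eef_pos: [528.9, 281.4, 87.7]
ee_rot: [[0.085, 0.996, -0.001], [0.996, -0.085, -0.001], [-0.001, -0.001, -1.0]]
ft_force: [-0.2, 0.9, -2.2]
gripper_width: 20.0
```

Request:
carry_out([
  {"offset": [0, 0, 0], "rot": [0, 0, 0]},
  {"offset": [0, 0, 0], "rot": [0, 0, 0]},
  {"offset": [0, 0, 0], "rot": [0, 0, 0]},
  {"offset": [0, 0, 0], "rot": [0, 0, 0]},
  {"offset": [0, 0, 0], "rot": [0, 0, 0]},
  {"offset": [0, 0, 0], "rot": [0, 0, 0]},
  {"offset": [0, 0, 0], "rot": [0, 0, 0]},
  {"offset": [0, 0, 0], "rot": [0, 0, 0]},
])

```text
t: 26.8
eef_pos: [529.2, 281.6, 88.1]
ee_rot: [[0.085, 0.996, -0.0], [0.996, -0.085, 0.0], [0.0, -0.0, -1.0]]
ft_force: [0.1, -0.3, -1.5]
gripper_width: 19.8
```

```bash
python3 - <<'E'
from h import *
to(529,281.5,70,85.1)
snap('wrist','w5')
E
```

```text
t 26.8 pos [529.2 281.6  88.1] jaw 85.1 F [ 0.1 -0.3 -1.5] w 19.8 | tool offset [-0.1 -0.2 18.1] rotz 0.0 q [-0.62  0.57  0.06  1.81 -0.04  0.76  0.95]
```

View pics/w5.png

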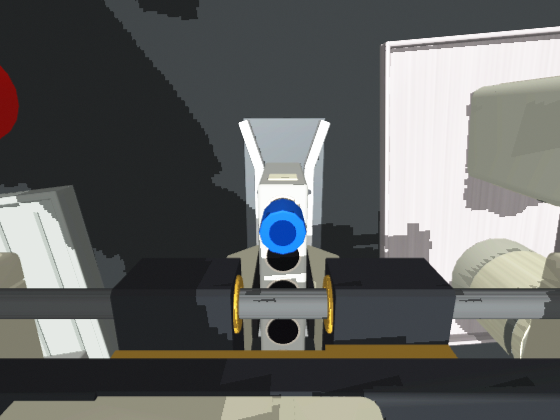

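Request:
carry_out([
  {"offset": [0, 0, 6], "rot": [0, 0, 0]},
  {"offset": [0, 0, 7], "rot": [0, 0, 0]},
  {"offset": [0, 0, 6], "rot": [0, 0, 0]},
  {"offset": [0, 0, 4], "rot": [0, 0, 0]},
  {"offset": [0, 0, 2], "rot": [0, 0, 0]},
  {"offset": [0, 0, 0], "rot": [0, 0, 0]},
  {"offset": [0, 0, 0], "rot": [0, 0, 0]},
  {"offset": [0, 0, 0], "rot": [0, 0, 0]},
])

```text
t: 27.65
eef_pos: [529.4, 281.7, 63.4]
ee_rot: [[0.085, 0.996, 0.0], [0.996, -0.085, 0.0], [0.0, 0.0, -1.0]]
ft_force: [-0.2, -0.8, -1.5]
gripper_width: 19.9
```

Request:
carry_out([
  {"offset": [0, 0, 1.5], "rot": [0, 0, 0]},
  {"offset": [0, 0, 1], "rot": [0, 0, 0]},
  {"offset": [0, 0, 1], "rot": [0, 0, 0]},
  {"offset": [0, 0, 0.6], "rot": [0, 0, 0]},
  {"offset": [0, 0, 0], "rot": [0, 0, 0]},
  {"offset": [0, 0, 0], "rot": [0, 0, 0]},
  {"offset": [0, 0, 0], "rot": [0, 0, 0]},
  {"offset": [0, 0, 0], "rot": [0, 0, 0]},
])

```text
t: 28.45
eef_pos: [529.2, 281.6, 59.1]
ee_rot: [[0.085, 0.996, 0.0], [0.996, -0.085, 0.0], [0.0, 0.0, -1.0]]
ft_force: [0.5, 0.4, -2.3]
gripper_width: 19.9
```

Request:
carry_out([
  {"offset": [0, 1, 0.5], "rot": [0, 0, 0]},
  {"offset": [0, 2, 0], "rot": [0, 0, 0]},
  {"offset": [0, 2, 0], "rot": [0, 0, 0]},
  {"offset": [0, 1.5, 0], "rot": [0, 0, 0]},
  {"offset": [0, 1, 0], "rot": [0, 0, 0]},
  {"offset": [0, 0.5, 0], "rot": [0, 0, 0]},
  {"offset": [0, 0, 0], "rot": [0, 0, 0]},
  {"offset": [0, 0, 0], "rot": [0, 0, 0]},
])

```text
t: 29.25
eef_pos: [537.1, 280.9, 58.5]
ee_rot: [[0.085, 0.996, -0.0], [0.996, -0.085, 0.0], [0.0, -0.0, -1.0]]
ft_force: [-0.6, 0.9, -2.2]
gripper_width: 19.9
```

Request:
carry_out([
  {"offset": [0, 0.5, 0], "rot": [0, 0, 0]},
  {"offset": [0, 0.5, 0], "rot": [0, 0, 0]},
  {"offset": [0, 0.5, 0], "rot": [0, 0, 0]},
  {"offset": [0, 0.5, 0], "rot": [0, 0, 0]},
  {"offset": [0, 0.5, 0], "rot": [0, 0, 0]},
  {"offset": [0, 0, 0], "rot": [0, 0, 0]},
  {"offset": [0, 0, 0], "rot": [0, 0, 0]},
  {"offset": [0, 0, 0], "rot": [0, 0, 0]},
])

```text
t: 30.05
eef_pos: [539.5, 280.7, 58.5]
ee_rot: [[0.085, 0.996, -0.0], [0.996, -0.085, -0.0], [-0.0, -0.0, -1.0]]
ft_force: [-1.0, -0.8, -0.8]
gripper_width: 20.1
```

Request:
carry_out([
  {"offset": [0, 0.5, 0], "rot": [0, 0, 0]},
  {"offset": [0, 0.5, 0], "rot": [0, 0, 0]},
  {"offset": [0, 0.5, 0], "rot": [0, 0, 0]},
  {"offset": [0, 0.5, 0], "rot": [0, 0, 0]},
  {"offset": [0, 0, 0], "rot": [0, 0, 0]},
  {"offset": [0, 0, 0], "rot": [0, 0, 0]},
  {"offset": [0, 0, 0], "rot": [0, 0, 0]},
  {"offset": [0, 0, 0], "rot": [0, 0, 0]},
])

```text
t: 30.85
eef_pos: [539.7, 280.7, 58.4]
ee_rot: [[0.085, 0.996, -0.003], [0.996, -0.085, -0.001], [-0.001, -0.003, -1.0]]
ft_force: [-8.9, 0.5, 4.0]
gripper_width: 20.1
```

Request:
carry_out([
  {"offset": [0, -1, 0.3], "rot": [0, 0, 0]},
  {"offset": [0, 0, 0], "rot": [0, 0, 0]},
  {"offset": [0, 0, 0], "rot": [0, 0, 0]},
  {"offset": [0, 0, 0], "rot": [0, 0, 0]},
  {"offset": [0, 0, 0], "rot": [0, 0, 0]},
  {"offset": [0, 0, -10], "rot": [0, 0, 0]},
  {"offset": [0, 0, -30], "rot": [0, 0, 0]},
  {"offset": [0, 0, -45], "rot": [0, 0, 0]},
], grip=0.5)

```text
t: 31.65
eef_pos: [539.3, 279.8, 142.7]
ee_rot: [[0.085, 0.996, -0.004], [0.996, -0.085, -0.002], [-0.003, -0.004, -1.0]]
ft_force: [1.5, 0.7, -0.1]
gripper_width: 45.7
```

Request:
carry_out([
  {"offset": [0, 0, -45], "rot": [0, 0, 0]},
  {"offset": [0, 0, -45], "rot": [0, 0, 0]},
  {"offset": [0, 0, -20], "rot": [0, 0, 0]},
  {"offset": [-15, 10, 0], "rot": [0, 0, 0]},
  {"offset": [-25, 20, 0], "rot": [0, 0, 0]},
  {"offset": [-25, 20, 0], "rot": [0, 0, 0]},
  {"offset": [-15, 20, 0], "rot": [0, 0, 0]},
  {"offset": [0, 0, 0], "rot": [0, 0, 0]},
])

```text
t: 32.45
eef_pos: [606.0, 190.5, 254.1]
ee_rot: [[0.091, 0.996, 0.002], [0.996, -0.091, -0.002], [-0.002, 0.002, -1.0]]
ft_force: [0.1, 0.4, 0.1]
gripper_width: 46.0
```

```bash
python3 - <<'E'
from h import *
to(636,74.8,252,5.06)
snap('wrist','w6')
E
```

```text
t 32.45 pos [606.  190.5 254.1] jaw 84.77 F [0.1 0.4 0.1] w 46.0 | tool offset [-112.4   40.4    2.3] rotz 79.71 q [-0.46  0.45  0.11  1.55 -0.05  1.15  1.14]
```

View pics/w6.png

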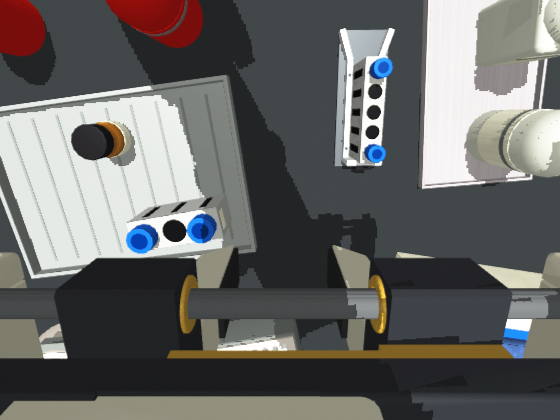

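Request:
carry_out([
  {"offset": [0, 0, 0], "rot": [0, 0, 8.5]},
  {"offset": [0, 0, 0], "rot": [0, 0, 8.5]},
  {"offset": [0, 0, 0], "rot": [0, 0, 8.5]},
  {"offset": [0, 0, 0], "rot": [0, 0, 8.5]},
  {"offset": [0, 0, 0], "rot": [0, 0, 8.5]},
  {"offset": [0, 0, 0], "rot": [0, 0, 8.5]},
  {"offset": [0, 0, 0], "rot": [0, 0, 8.5]},
  {"offset": [0, 0, 0], "rot": [0, 0, 8.5]},
], grip=0.7)

```text
t: 33.3
eef_pos: [602.6, 196.5, 253.7]
ee_rot: [[0.957, 0.29, -0.0], [0.29, -0.957, 0.001], [-0.0, -0.001, -1.0]]
ft_force: [0.6, -0.3, -0.8]
gripper_width: 64.1
```

```bash
python3 - <<'E'
from lane import *
to(636,74.8,252,5.06)
im,d,W,K,T=load('w6');Z=W[...,2]
v,u=np.mgrid[:420,:560]
b=(u>330)&(u<400)&(v>25)&(v<175)
m=b&(Z>58)&(Z<70)
r=cv2.minAreaRect(W[m][:,:2].astype(np.float32));print(r)
p,a=np.array([533,281.2]),np.radians(-4.9)
R=np.array([[np.cos(a),np.sin(a)],[-np.sin(a),np.cos(a)]]);print('rack rel lane origin',R@(np.array(r[0])-p)-[2.2,0])
E
```

```text
t 33.3 pos [602.6 196.5 253.7] jaw 16.86 F [ 0.6 -0.3 -0.8] w 64.1 | tool offset [ -3.3 126.2   1.5] rotz 11.8 q [-0.66  0.46  0.38  1.57 -0.18  1.15  0.06]
((537.5215454101562, 280.6396179199219), (20.719913482666016, 96.03526306152344), 85.16172790527344)
rack rel lane origin [ 2.35288661 -0.17211755]
```

Request:
carry_out([
  {"offset": [0, 0, 0], "rot": [0, 0, 8]},
  {"offset": [0, 0, 0], "rot": [0, 0, 3.8]},
  {"offset": [5, 25, 0], "rot": [0, 0, 0]},
  {"offset": [7.5, 40, 10], "rot": [0, 0, 0]},
  {"offset": [6, 38, 20], "rot": [0, 0, 0]},
  {"offset": [4, 21.2, 20], "rot": [0, 0, 0]},
  {"offset": [0, 0, 10], "rot": [0, 0, 0]},
  {"offset": [0, 0, 0], "rot": [0, 0, 0]},
])

```text
t: 34.1
eef_pos: [636.1, 74.6, 192.0]
ee_rot: [[0.996, 0.093, -0.003], [0.093, -0.996, 0.001], [-0.003, -0.001, -1.0]]
ft_force: [-0.6, 0.7, 0.2]
gripper_width: 64.7
```

Request:
carry_out([
  {"offset": [0, 0, 0], "rot": [0, 0, 0]},
  {"offset": [0, 0, 0], "rot": [0, 0, 0]},
  {"offset": [0, 0, 0], "rot": [0, 0, 0]},
  {"offset": [0, 0, 0], "rot": [0, 0, 0]},
  {"offset": [0, 0, 0], "rot": [0, 0, 0]},
  {"offset": [0, 0, 0], "rot": [0, 0, 0]},
  {"offset": [0, 0, 0], "rot": [0, 0, 0]},
  {"offset": [0, 0, 0], "rot": [0, 0, 0]},
])

```text
t: 34.9
eef_pos: [637.4, 73.2, 193.2]
ee_rot: [[0.996, 0.092, -0.0], [0.092, -0.996, -0.0], [-0.0, 0.0, -1.0]]
ft_force: [-0.3, 0.1, -0.8]
gripper_width: 64.2
```

```bash
python3 - <<'E'
from h import *
to(636,74.8,58,5.06)
E
```

```text
t 34.9 pos [637.4  73.2 193.2] jaw 5.29 F [-0.3  0.1 -0.8] w 64.2 | tool offset [ -1.3  -1.7 135.2] rotz 0.23 q [-0.48  0.53  0.43  1.63 -0.25  1.04  0.12]
```

Request:
carry_out([
  {"offset": [-1.3, -1.7, 20], "rot": [0, 0, 0.2]},
  {"offset": [0, 0, 25], "rot": [0, 0, 0]},
  {"offset": [0, 0, 30], "rot": [0, 0, 0]},
  {"offset": [0, 0, 25], "rot": [0, 0, 0]},
  {"offset": [0, 0, 18], "rot": [0, 0, 0]},
  {"offset": [0, 0, 11], "rot": [0, 0, 0]},
  {"offset": [0, 0, 6], "rot": [0, 0, 0]},
  {"offset": [0, 0, 0], "rot": [0, 0, 0]},
])

```text
t: 35.7
eef_pos: [635.9, 74.8, 57.9]
ee_rot: [[0.996, 0.089, -0.001], [0.089, -0.996, -0.0], [-0.001, 0.0, -1.0]]
ft_force: [0.8, 1.0, -0.5]
gripper_width: 64.1
```

Request:
carry_out([
  {"offset": [0, 0, 0], "rot": [0, 0, 0]},
  {"offset": [0, 0, 0], "rot": [0, 0, 0]},
  {"offset": [0, 0, 0], "rot": [0, 0, 0]},
  {"offset": [0, 0, 0], "rot": [0, 0, 0]},
  {"offset": [0, 0, 0], "rot": [0, 0, 0]},
  {"offset": [0, 0, 0], "rot": [0, 0, 0]},
  {"offset": [0, 0, 0], "rot": [0, 0, 0]},
  {"offset": [0, 0, 0], "rot": [0, 0, 0]},
], grip=0.2, squeeze=25)

```text
t: 36.5
eef_pos: [636.3, 75.0, 58.7]
ee_rot: [[0.996, 0.089, 0.001], [0.089, -0.996, 0.0], [0.001, -0.0, -1.0]]
ft_force: [-1.1, -0.4, 6.3]
gripper_width: 34.0
```

Request:
carry_out([
  {"offset": [0, 0, -8], "rot": [0, 0, 0]},
  {"offset": [0, 0, -20], "rot": [0, 0, 0]},
  {"offset": [0, 0, -30], "rot": [0, 0, 0]},
  {"offset": [0, 0, -35], "rot": [0, 0, 0]},
  {"offset": [0, 0, -30], "rot": [0, 0, 0]},
  {"offset": [0, 0, -12], "rot": [0, 0, 0]},
  {"offset": [0, 0, 0], "rot": [0, 0, 0]},
  {"offset": [0, 0, 0], "rot": [0, 0, 0]},
])

```text
t: 37.3
eef_pos: [635.2, 75.0, 191.9]
ee_rot: [[0.996, 0.089, -0.002], [0.089, -0.996, -0.0], [-0.002, -0.0, -1.0]]
ft_force: [-1.0, 0.4, -1.8]
gripper_width: 33.9
```

Request:
carry_out([
  {"offset": [0, 0, 0], "rot": [0, 0, 8.5]},
  {"offset": [0, 0, 0], "rot": [0, 0, 8.5]},
  {"offset": [0, 0, 0], "rot": [0, 0, 8.5]},
  {"offset": [0, 0, 0], "rot": [0, 0, 8.5]},
  {"offset": [0, 0, 0], "rot": [0, 0, 8.5]},
  {"offset": [0, 0, 0], "rot": [0, 0, 8.5]},
  {"offset": [0, 0, 0], "rot": [0, 0, 8.5]},
  {"offset": [0, 0, 0], "rot": [0, 0, 8.5]},
])

```text
t: 38.1
eef_pos: [634.9, 74.9, 190.9]
ee_rot: [[0.45, -0.893, -0.003], [-0.893, -0.45, -0.001], [-0.001, 0.003, -1.0]]
ft_force: [0.3, -0.8, -1.5]
gripper_width: 33.8
```

Request:
carry_out([
  {"offset": [0, 0, 0], "rot": [0, 0, 8.5]},
  {"offset": [0, 0, 0], "rot": [0, 0, 8.5]},
  {"offset": [0, 0, 0], "rot": [0, 0, 5.5]},
  {"offset": [0, 0, 0], "rot": [0, 0, 0]},
  {"offset": [0, 0, 0], "rot": [0, 0, 0]},
  {"offset": [0, 0, 0], "rot": [0, 0, 0]},
  {"offset": [0, 0, 0], "rot": [0, 0, 0]},
  {"offset": [0, 0, 0], "rot": [0, 0, 0]},
])

```text
t: 38.9
eef_pos: [636.0, 74.8, 193.2]
ee_rot: [[0.081, -0.997, 0.0], [-0.997, -0.081, 0.0], [-0.0, -0.0, -1.0]]
ft_force: [1.0, -0.2, -1.7]
gripper_width: 33.8
```

```bash
python3 - <<'E'
from h import *
to(505,-335,192,-85.4)
E
```

```text
t 38.9 pos [636.   74.8 193.2] jaw -85.36 F [ 1.  -0.2 -1.7] w 33.8 | tool offset [397.8 163.7   1.1] rotz 0.04 q [-0.73  0.63  0.85  1.65 -0.52  1.1  -1.22]
```

Request:
carry_out([
  {"offset": [20, 8, 0], "rot": [0, 0, 0]},
  {"offset": [38, 15, 0], "rot": [0, 0, 0]},
  {"offset": [42, 17, 0], "rot": [0, 0, 0]},
  {"offset": [42, 18, 0], "rot": [0, 0, 0]},
  {"offset": [42, 18, 0], "rot": [0, 0, 0]},
  {"offset": [42, 18, 0], "rot": [0, 0, 0]},
  {"offset": [42, 18, 0], "rot": [0, 0, 0]},
  {"offset": [42, 18, 0], "rot": [0, 0, 0]},
])

```text
t: 39.7
eef_pos: [530.6, -246.2, 193.5]
ee_rot: [[0.081, -0.997, 0.001], [-0.997, -0.081, 0.0], [-0.0, -0.001, -1.0]]
ft_force: [0.8, -0.3, -1.6]
gripper_width: 34.3
```

Request:
carry_out([
  {"offset": [40, 16, 0], "rot": [0, 0, 0]},
  {"offset": [30, 12, 0], "rot": [0, 0, 0]},
  {"offset": [18, 6, 0], "rot": [0, 0, 0]},
  {"offset": [0, 0, 0], "rot": [0, 0, 0]},
  {"offset": [0, 0, 0], "rot": [0, 0, 0]},
  {"offset": [0, 0, 0], "rot": [0, 0, 0]},
  {"offset": [0, 0, 0], "rot": [0, 0, 0]},
  {"offset": [0, 0, 0], "rot": [0, 0, 0]},
])

```text
t: 40.5
eef_pos: [505.0, -333.9, 193.2]
ee_rot: [[0.082, -0.997, 0.0], [-0.997, -0.082, 0.0], [-0.0, -0.0, -1.0]]
ft_force: [-0.2, 0.1, -1.0]
gripper_width: 33.8
```

```bash
python3 - <<'E'
from h import *
to(505,-335,192,-85.4)
snap('wrist','w7')
E
```

```text
t 40.5 pos [ 505.  -333.9  193.2] jaw -85.3 F [-0.2  0.1 -1. ] w 33.8 | tool offset [1.1 0.1 1.2] rotz 0.1 q [-0.06  0.56  0.84  1.74 -0.48  1.05 -0.54]
```

View pics/w7.png

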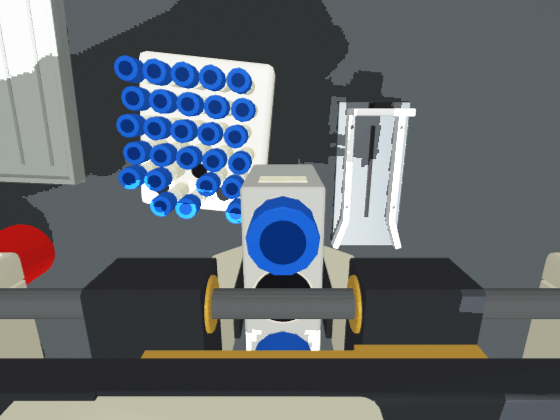

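```bash
python3 - <<'E'
from lane import *
p,a=lane('w7',(328,95,420,250),(533,-414.3),4.6,22)
lane('top0',(400,172,440,235),(533,-414.3),4.6,22)
im,d,W,K,T=load('w7');Z=W[...,2]
v,u=np.mgrid[:420,:560]
b=(u>235)&(u<330)&(v>155)&(v<260)
zt=193.2-54.7+60
top=b&(abs(Z-zt)<4)
R=np.array([[np.cos(a),np.sin(a)],[-np.sin(a),np.cos(a)]]);Q=(W[top][:,:2]-[505,-333.9])@R.T
print(top.sum(),np.median(Z[top]),np.percentile(Q[:,0],[1,50,99]),np.percentile(Q[:,1],[1,50,99]),'TCP->rack')
o=p+R.T@[-8,0]; print('yaw',np.degrees(a),p)
for dx in (-10,0): print(dx,p+R.T@[dx,0])
to(*(p+R.T@[-6,0]),90,np.degrees(a)-90)
E
```

```text
rail 1 578 slope 0.04 y0 21.21 pct [18.11 23.99]
rail -1 598 slope -0.04 y0 -23.59 pct [-26.8  -20.83]
yaw 4.46 p [ 533.09 -415.49] stop x pct [51.3 52.1 55.  61.8] stop y mean 0.5 z 37.7
rail x extent [-75.5  61.8]
rail 1 42 slope -0.62 y0 22.26 pct [19.29 25.54]
rail -1 49 slope 0.58 y0 -22.84 pct [-26.31 -19.56]
yaw 4.28 p [ 533.02 -414.59] stop x pct [51.2 51.6 54.9 62.2] stop y mean -0.6 z 36.1
rail x extent [-75.9  62.1]
2451 198.56129228993177 [16.51832996 42.15907999 47.280228  ] [-16.51840938   0.42245644  17.06717808] TCP->rack
yaw 4.456977250459861 [ 533.09253914 -415.48721788]
-10 [ 523.12277947 -416.26432288]
0 [ 533.09253914 -415.48721788]
t 40.55 pos [ 504.9 -334.2  193.2] jaw -85.32 F [ 0.8  1.2 -0.8] w 34.0 | tool offset [ 83.4 -15.5 103.2] rotz 0.23 q [-0.06  0.56  0.84  1.74 -0.48  1.05 -0.54]
```

Request:
carry_out([
  {"offset": [15, -3, 0], "rot": [0, 0, 0.23]},
  {"offset": [27, -5, 0], "rot": [0, 0, 0]},
  {"offset": [27, -5, 10], "rot": [0, 0, 0]},
  {"offset": [14.4, -2.5, 20], "rot": [0, 0, 0]},
  {"offset": [0, 0, 30], "rot": [0, 0, 0]},
  {"offset": [0, 0, 25], "rot": [0, 0, 0]},
  {"offset": [0, 0, 13], "rot": [0, 0, 0]},
  {"offset": [0, 0, 5], "rot": [0, 0, 0]},
])

```text
t: 41.35
eef_pos: [526.1, -416.1, 88.9]
ee_rot: [[0.077, -0.997, -0.002], [-0.997, -0.077, 0.001], [-0.001, 0.002, -1.0]]
ft_force: [0.2, -0.1, -1.1]
gripper_width: 33.4
```

Request:
carry_out([
  {"offset": [0, 0, 0], "rot": [0, 0, 0]},
  {"offset": [0, 0, 0], "rot": [0, 0, 0]},
  {"offset": [0, 0, 0], "rot": [0, 0, 0]},
  {"offset": [0, 0, 0], "rot": [0, 0, 0]},
  {"offset": [0, 0, 0], "rot": [0, 0, 0]},
  {"offset": [0, 0, 0], "rot": [0, 0, 0]},
  {"offset": [0, 0, 0], "rot": [0, 0, 0]},
  {"offset": [0, 0, 0], "rot": [0, 0, 0]},
])

```text
t: 42.15
eef_pos: [526.3, -417.0, 90.2]
ee_rot: [[0.076, -0.997, 0.0], [-0.997, -0.076, 0.0], [-0.0, -0.0, -1.0]]
ft_force: [0.6, 0.3, -1.0]
gripper_width: 33.8
```

```bash
python3 - <<'E'
from h import *
to(527.1,-416,66,-85.54)
snap('wrist','w8')
E
```

```text
t 42.15 pos [ 526.3 -417.    90.2] jaw -85.63 F [ 0.6  0.3 -1. ] w 33.8 | tool offset [-0.9 -0.9 24.2] rotz -0.09 q [ 0.15  0.77  0.73  1.65 -0.6   0.96 -0.39]
```

View pics/w8.png

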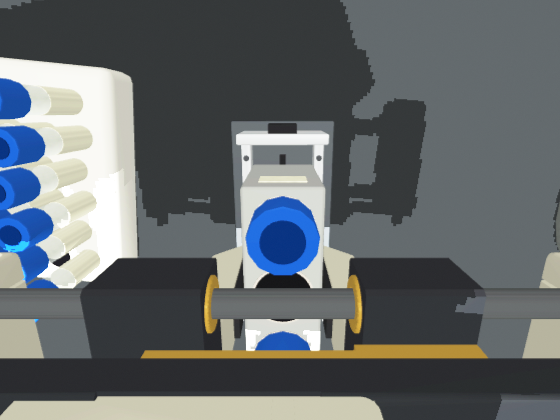

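Request:
carry_out([
  {"offset": [-0.6, -0.5, 6], "rot": [0, 0, 0]},
  {"offset": [0, 0, 7], "rot": [0, 0, 0]},
  {"offset": [0, 0, 6], "rot": [0, 0, 0]},
  {"offset": [0, 0, 4], "rot": [0, 0, 0]},
  {"offset": [0, 0, 3], "rot": [0, 0, 0]},
  {"offset": [0, 0, 0], "rot": [0, 0, 0]},
  {"offset": [0, 0, 0], "rot": [0, 0, 0]},
  {"offset": [0, 0, 0], "rot": [0, 0, 0]},
])

```text
t: 43.0
eef_pos: [526.9, -416.5, 64.5]
ee_rot: [[0.076, -0.997, 0.0], [-0.997, -0.076, -0.0], [0.0, -0.0, -1.0]]
ft_force: [0.2, -0.1, -1.6]
gripper_width: 33.9
```

Request:
carry_out([
  {"offset": [0, 0, 2], "rot": [0, 0, 0]},
  {"offset": [0, 0, 1.5], "rot": [0, 0, 0]},
  {"offset": [0, 0, 0.5], "rot": [0, 0, 0]},
  {"offset": [0, 0, 0], "rot": [0, 0, 0]},
  {"offset": [0, 0, 0], "rot": [0, 0, 0]},
  {"offset": [0, 0, 0], "rot": [0, 0, 0]},
  {"offset": [0, 0, 0], "rot": [0, 0, 0]},
  {"offset": [0, 0, 0], "rot": [0, 0, 0]},
])

```text
t: 43.8
eef_pos: [526.8, -416.3, 60.2]
ee_rot: [[0.076, -0.997, 0.0], [-0.997, -0.076, 0.0], [-0.0, -0.0, -1.0]]
ft_force: [0.3, 0.0, -1.8]
gripper_width: 34.0
```

Request:
carry_out([
  {"offset": [0, -1, 0.5], "rot": [0, 0, 0]},
  {"offset": [0, -2, 0.5], "rot": [0, 0, 0]},
  {"offset": [0, -2, 0], "rot": [0, 0, 0]},
  {"offset": [0, -1.5, 0], "rot": [0, 0, 0]},
  {"offset": [0, -1, 0], "rot": [0, 0, 0]},
  {"offset": [0, -0.5, 0], "rot": [0, 0, 0]},
  {"offset": [0, 0, 0], "rot": [0, 0, 0]},
  {"offset": [0, 0, 0], "rot": [0, 0, 0]},
])

```text
t: 44.6
eef_pos: [534.7, -415.7, 59.2]
ee_rot: [[0.076, -0.997, -0.0], [-0.997, -0.076, -0.0], [0.0, 0.0, -1.0]]
ft_force: [-0.3, -0.2, -1.5]
gripper_width: 33.5
```

Request:
carry_out([
  {"offset": [0, -0.5, 0], "rot": [0, 0, 0]},
  {"offset": [0, -0.5, 0], "rot": [0, 0, 0]},
  {"offset": [0, -0.5, 0], "rot": [0, 0, 0]},
  {"offset": [0, -0.5, 0], "rot": [0, 0, 0]},
  {"offset": [0, -0.5, 0], "rot": [0, 0, 0]},
  {"offset": [0, 0, 0], "rot": [0, 0, 0]},
  {"offset": [0, 0, 0], "rot": [0, 0, 0]},
  {"offset": [0, 0, 0], "rot": [0, 0, 0]},
])

```text
t: 45.4
eef_pos: [537.0, -415.5, 59.2]
ee_rot: [[0.076, -0.997, -0.0], [-0.997, -0.076, 0.0], [-0.0, 0.0, -1.0]]
ft_force: [-1.8, -0.0, 0.1]
gripper_width: 34.1
```

Request:
carry_out([
  {"offset": [0, -0.5, 0], "rot": [0, 0, 0]},
  {"offset": [0, -0.5, 0], "rot": [0, 0, 0]},
  {"offset": [0, -0.5, 0], "rot": [0, 0, 0]},
  {"offset": [0, 0, 0], "rot": [0, 0, 0]},
  {"offset": [0, 0, 0], "rot": [0, 0, 0]},
  {"offset": [0, 0, 0], "rot": [0, 0, 0]},
  {"offset": [0, 0, 0], "rot": [0, 0, 0]},
  {"offset": [0, 0, 0], "rot": [0, 0, 0]},
])

```text
t: 46.2
eef_pos: [537.1, -415.6, 59.1]
ee_rot: [[0.075, -0.997, -0.002], [-0.997, -0.075, 0.001], [-0.001, 0.002, -1.0]]
ft_force: [-7.1, -0.5, 2.1]
gripper_width: 34.0
```

Contact with the stop. Release and rise, look, then go for the square bottle.

Request:
carry_out([
  {"offset": [0, 1, 0.3], "rot": [0, 0, 0]},
  {"offset": [0, 0, 0], "rot": [0, 0, 0]},
  {"offset": [0, 0, 0], "rot": [0, 0, 0]},
  {"offset": [0, 0, 0], "rot": [0, 0, 0]},
  {"offset": [0, 0, 0], "rot": [0, 0, 0]},
  {"offset": [0, 0, -10], "rot": [0, 0, 0]},
  {"offset": [0, 0, -30], "rot": [0, 0, 0]},
  {"offset": [0, 0, -45], "rot": [0, 0, 0]},
], grip=0.6)

```text
t: 47.0
eef_pos: [536.8, -414.3, 143.3]
ee_rot: [[0.076, -0.997, -0.003], [-0.997, -0.076, 0.002], [-0.003, 0.003, -1.0]]
ft_force: [1.5, -1.0, 1.0]
gripper_width: 55.1
```

Request:
carry_out([
  {"offset": [0, 0, -45], "rot": [0, 0, 0]},
  {"offset": [0, 0, -45], "rot": [0, 0, 0]},
  {"offset": [0, 0, -20], "rot": [0, 0, 0]},
  {"offset": [-15, 10, 0], "rot": [0, 0, 0]},
  {"offset": [-25, 20, 0], "rot": [0, 0, 0]},
  {"offset": [-25, 20, 0], "rot": [0, 0, 0]},
  {"offset": [-15, 10, 0], "rot": [0, 0, 0]},
  {"offset": [0, 0, 0], "rot": [0, 0, 0]},
])

```text
t: 47.8
eef_pos: [470.7, -338.7, 254.7]
ee_rot: [[0.077, -0.997, 0.001], [-0.997, -0.077, 0.002], [-0.002, -0.001, -1.0]]
ft_force: [0.1, 0.3, 0.3]
gripper_width: 55.3
```

```bash
python3 - <<'E'
from h import *
to(475,430,250,-90)
snap('wrist','w9')
im,d,W,K,T=load('w9');Z=W[...,2]
m=(Z>58)&(Z<70)&(W[...,1]<-360)
r=cv2.minAreaRect(W[m][:,:2].astype(np.float32));print(r)
p,a=np.array([533.1,-415.5]),np.radians(4.46)
R=np.array([[np.cos(a),np.sin(a)],[-np.sin(a),np.cos(a)]]);print('rack rel lane origin',R@(np.array(r[0])-p)-[1.5,0])
E
```

```text
t 47.8 pos [ 470.7 -338.7  254.7] jaw -85.61 F [0.1 0.3 0.3] w 55.3 | tool offset [-766.1  -63.1    6.3] rotz 4.39 q [-0.08  0.46  0.9   1.73 -0.39  1.14 -0.56]
((536.0514526367188, -415.1799011230469), (95.2497787475586, 34.490394592285156), 4.523265361785889)
rack rel lane origin [1.46740712 0.08961548]
```

View pics/w9.png

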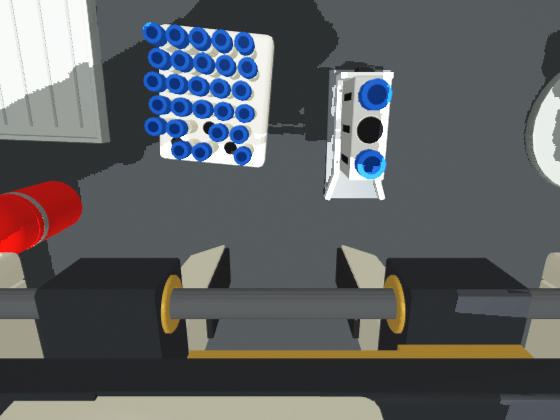

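Request:
carry_out([
  {"offset": [0, 0, 0], "rot": [0, 0, -8.5]},
  {"offset": [0, 0, 0], "rot": [0, 0, -8.5]},
  {"offset": [0, 0, 0], "rot": [0, 0, -8.5]},
  {"offset": [0, 0, 0], "rot": [0, 0, -8.5]},
  {"offset": [0, 0, 0], "rot": [0, 0, -8.5]},
  {"offset": [0, 0, 0], "rot": [0, 0, -8.5]},
  {"offset": [0, 0, 0], "rot": [0, 0, -8.5]},
  {"offset": [0, 0, 0], "rot": [0, 0, -8.5]},
], grip=0.65)

```text
t: 48.65
eef_pos: [472.5, -341.6, 254.3]
ee_rot: [[0.955, -0.298, 0.001], [-0.298, -0.955, -0.001], [0.001, 0.001, -1.0]]
ft_force: [0.6, 0.5, -0.4]
gripper_width: 59.7
```

Request:
carry_out([
  {"offset": [0, 0, 0], "rot": [0, 0, -8.5]},
  {"offset": [0, 0, 0], "rot": [0, 0, -8.5]},
  {"offset": [0, 0, 0], "rot": [0, 0, -0.6]},
  {"offset": [0, -20, 0], "rot": [0, 0, 0]},
  {"offset": [0, -40, 0], "rot": [0, 0, 0]},
  {"offset": [0, -45, 0], "rot": [0, 0, 0]},
  {"offset": [0, -45, 0], "rot": [0, 0, 0]},
  {"offset": [0, -45, 0], "rot": [0, 0, 0]},
])

```text
t: 49.45
eef_pos: [472.3, -144.2, 254.2]
ee_rot: [[1.0, -0.006, 0.001], [-0.006, -1.0, -0.0], [0.001, 0.0, -1.0]]
ft_force: [1.2, -0.6, 0.5]
gripper_width: 59.9
```

```bash
python3 - <<'E'
from h import *
to(475,430,250,0)
E
```

```text
t 49.45 pos [ 472.3 -144.2  254.2] jaw -0.36 F [ 1.2 -0.6  0.5] w 59.9 | tool offset [  -0.9 -574.2    4.1] rotz -0.36 q [-0.19  0.22  0.46  1.91 -0.11  1.03  0.31]
```

Request:
carry_out([
  {"offset": [0, -45, 0], "rot": [0, 0, -0.36]},
  {"offset": [0, -45, 0], "rot": [0, 0, 0]},
  {"offset": [0, -45, 0], "rot": [0, 0, 0]},
  {"offset": [0, -45, 0], "rot": [0, 0, 0]},
  {"offset": [0, -45, 0], "rot": [0, 0, 0]},
  {"offset": [0, -45, 0], "rot": [0, 0, 0]},
  {"offset": [0, -45, 0], "rot": [0, 0, 0]},
  {"offset": [0, -45, 0], "rot": [0, 0, 0]},
])

```text
t: 50.25
eef_pos: [470.7, 216.5, 254.3]
ee_rot: [[1.0, 0.0, 0.001], [0.0, -1.0, 0.001], [0.001, -0.001, -1.0]]
ft_force: [0.6, -0.8, -0.9]
gripper_width: 59.8
```

Request:
carry_out([
  {"offset": [0, -45, 0], "rot": [0, 0, 0]},
  {"offset": [0, -45, 0], "rot": [0, 0, 0]},
  {"offset": [0, -45, 0], "rot": [0, 0, 0]},
  {"offset": [0, -40, 0], "rot": [0, 0, 0]},
  {"offset": [0, -25, 0], "rot": [0, 0, 0]},
  {"offset": [0, -14, 0], "rot": [0, 0, 0]},
  {"offset": [0, 0, 0], "rot": [0, 0, 0]},
  {"offset": [0, 0, 0], "rot": [0, 0, 0]},
])

```text
t: 51.05
eef_pos: [469.7, 427.1, 253.8]
ee_rot: [[1.0, 0.003, 0.0], [0.003, -1.0, -0.001], [0.0, 0.001, -1.0]]
ft_force: [-0.2, -0.5, -0.5]
gripper_width: 60.0
```

```bash
python3 - <<'E'
from h import *
to(475,430,148,0)
snap('wrist','w10')
im,d,W,K,T=load('w10');Z=W[...,2]
m=(Z>148)&(Z<158)
n,l,st,c=cv2.connectedComponentsWithStats(m.astype(np.uint8))
for i in range(1,n):
    if st[i,4]>300: r=cv2.minAreaRect(W[l==i][:,:2].astype(np.float32));print(c[i].round(),r)
E
```

```text
t 51.05 pos [469.7 427.1 253.8] jaw 0.17 F [-0.2 -0.5 -0.5] w 60.0 | tool offset [  5.3  -3.  105.8] rotz 0.17 q [-0.95  0.45  0.18  1.55 -0.09  1.15 -0.74]
[292. 213.] ((475.3882141113281, 431.42333984375), (35.82988357543945, 35.71567153930664), 77.62725830078125)
[429. 217.] ((576.51123046875, 428.18121337890625), (35.34097671508789, 36.11156463623047), 21.344675064086914)
```

View pics/w10.png

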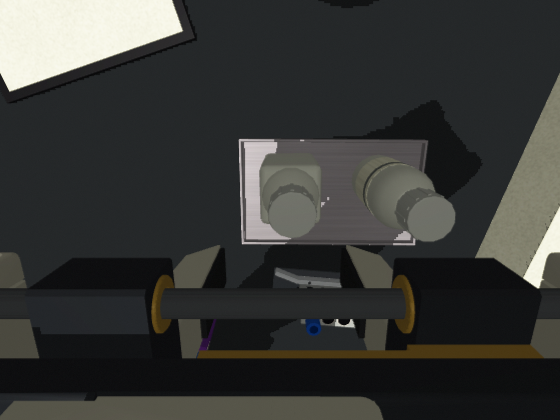

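Request:
carry_out([
  {"offset": [3, -2, 0], "rot": [0, 0, 0]},
  {"offset": [2.6, -1.8, 15], "rot": [0, 0, 0]},
  {"offset": [0, 0, 25], "rot": [0, 0, 0]},
  {"offset": [0, 0, 28], "rot": [0, 0, 0]},
  {"offset": [0, 0, 22], "rot": [0, 0, 0]},
  {"offset": [0, 0, 11], "rot": [0, 0, 0]},
  {"offset": [0, 0, 5], "rot": [0, 0, 0]},
  {"offset": [0, 0, 0], "rot": [0, 0, 0]},
])

```text
t: 51.9
eef_pos: [474.6, 432.3, 147.6]
ee_rot: [[1.0, 0.005, -0.0], [0.005, -1.0, -0.0], [-0.0, 0.0, -1.0]]
ft_force: [-0.4, -0.2, 0.6]
gripper_width: 59.9
```

Request:
carry_out([
  {"offset": [0, 0, 0], "rot": [0, 0, 0]},
  {"offset": [0, 0, 0], "rot": [0, 0, 0]},
  {"offset": [0, 0, 0], "rot": [0, 0, 0]},
  {"offset": [0, 0, 0], "rot": [0, 0, 0]},
  {"offset": [0, 0, 0], "rot": [0, 0, 0]},
  {"offset": [0, 0, 0], "rot": [0, 0, 0]},
  {"offset": [0, 0, 0], "rot": [0, 0, 0]},
  {"offset": [0, 0, 0], "rot": [0, 0, 0]},
], grip=0.2)

```text
t: 52.7
eef_pos: [474.9, 432.8, 148.5]
ee_rot: [[1.0, 0.006, 0.001], [0.006, -1.0, 0.001], [0.001, -0.001, -1.0]]
ft_force: [1.1, 0.6, 5.5]
gripper_width: 35.5
```

Request:
carry_out([
  {"offset": [0, 0, -6], "rot": [0, 0, 0]},
  {"offset": [0, 0, -15], "rot": [0, 0, 0]},
  {"offset": [0, 0, -25], "rot": [0, 0, 0]},
  {"offset": [0, 0, -28], "rot": [0, 0, 0]},
  {"offset": [0, 0, -20], "rot": [0, 0, 0]},
  {"offset": [0, 0, -6], "rot": [0, 0, 0]},
  {"offset": [0, 0, 0], "rot": [0, 0, 0]},
  {"offset": [0, 0, 0], "rot": [0, 0, 0]},
])

```text
t: 53.5
eef_pos: [473.8, 432.0, 246.4]
ee_rot: [[1.0, 0.006, -0.002], [0.006, -1.0, -0.002], [-0.002, 0.002, -1.0]]
ft_force: [-0.3, -0.9, -2.9]
gripper_width: 35.6
```

```bash
python3 - <<'E'
from h import *
to(588,-73.7,248,0)
E
```

```text
t 53.5 pos [473.8 432.  246.4] jaw 0.34 F [-0.3 -0.9 -2.9] w 35.6 | tool offset [111.2 506.4  -0.9] rotz 0.34 q [-0.94  0.47  0.18  1.55 -0.09  1.14 -0.74]
```

Request:
carry_out([
  {"offset": [0, 15, -15], "rot": [0, 0, 0]},
  {"offset": [0, 35, -12], "rot": [0, 0, 0]},
  {"offset": [10, 42, 0], "rot": [0, 0, 0]},
  {"offset": [20, 43, 0], "rot": [0, 0, 0]},
  {"offset": [25, 43, 0], "rot": [0, 0, 0]},
  {"offset": [25, 43, 0], "rot": [0, 0, 0]},
  {"offset": [20, 43, 0], "rot": [0, 0, 0]},
  {"offset": [10, 43, 0], "rot": [0, 0, 0]},
])

```text
t: 54.3
eef_pos: [587.0, 122.9, 274.8]
ee_rot: [[1.0, 0.004, -0.0], [0.004, -1.0, -0.001], [-0.0, 0.001, -1.0]]
ft_force: [-0.0, 0.8, -3.1]
gripper_width: 35.5
```

Request:
carry_out([
  {"offset": [0, 43, 0], "rot": [0, 0, 0]},
  {"offset": [0, 43, 0], "rot": [0, 0, 0]},
  {"offset": [0, 43, 0], "rot": [0, 0, 0]},
  {"offset": [0, 35, 0], "rot": [0, 0, 0]},
  {"offset": [0, 20, 0], "rot": [0, 0, 0]},
  {"offset": [0, 10, 0], "rot": [0, 0, 0]},
  {"offset": [0, 0, 0], "rot": [0, 0, 0]},
  {"offset": [0, 0, 0], "rot": [0, 0, 0]},
])

```text
t: 55.1
eef_pos: [587.2, -66.4, 274.7]
ee_rot: [[1.0, 0.007, -0.001], [0.007, -1.0, 0.001], [-0.001, -0.001, -1.0]]
ft_force: [0.5, 1.0, -3.3]
gripper_width: 35.3
```

```bash
python3 - <<'E'
from h import *
to(588,-72,150,0)
E
```

```text
t 55.1 pos [587.2 -66.4 274.7] jaw 0.4 F [ 0.5  1.  -3.3] w 35.3 | tool offset [  0.8   5.7 124.7] rotz 0.4 q [-0.22  0.37  0.33  1.65 -0.13  1.15  0.16]
```

Request:
carry_out([
  {"offset": [0.7, 5, 0], "rot": [0, 0, 0]},
  {"offset": [0, 0, 15], "rot": [0, 0, 0]},
  {"offset": [0, 0, 28], "rot": [0, 0, 0]},
  {"offset": [0, 0, 30], "rot": [0, 0, 0]},
  {"offset": [0, 0, 25], "rot": [0, 0, 0]},
  {"offset": [0, 0, 14], "rot": [0, 0, 0]},
  {"offset": [0, 0, 6], "rot": [0, 0, 0]},
  {"offset": [0, 0, 1], "rot": [0, 0, 0]},
])

```text
t: 55.9
eef_pos: [588.2, -72.4, 155.8]
ee_rot: [[1.0, 0.006, -0.0], [0.006, -1.0, 0.0], [-0.0, -0.0, -1.0]]
ft_force: [-0.6, 0.3, -2.6]
gripper_width: 35.3
```

Request:
carry_out([
  {"offset": [0, 0, 1], "rot": [0, 0, 0]},
  {"offset": [0, 0, 1], "rot": [0, 0, 0]},
  {"offset": [0, 0, 0], "rot": [0, 0, 0]},
  {"offset": [0, 0, 0], "rot": [0, 0, 0]},
  {"offset": [0, 0, 0], "rot": [0, 0, 0]},
  {"offset": [0, 0, 0], "rot": [0, 0, 0]},
  {"offset": [0, 0, 0], "rot": [0, 0, 0]},
  {"offset": [0, 0, 0], "rot": [0, 0, 0]},
])

```text
t: 56.7
eef_pos: [588.1, -72.8, 153.9]
ee_rot: [[1.0, 0.006, -0.0], [0.006, -1.0, 0.0], [-0.0, -0.0, -1.0]]
ft_force: [0.7, -0.6, -3.4]
gripper_width: 35.4
```

Request:
carry_out([
  {"offset": [0, -0.7, 1], "rot": [0, 0, 0]},
  {"offset": [0, 0, 1], "rot": [0, 0, 0]},
  {"offset": [0, 0, 1], "rot": [0, 0, 0]},
  {"offset": [0, 0, 0.7], "rot": [0, 0, 0]},
  {"offset": [0, 0, 0.5], "rot": [0, 0, 0]},
  {"offset": [0, 0, 0], "rot": [0, 0, 0]},
  {"offset": [0, 0, 0], "rot": [0, 0, 0]},
  {"offset": [0, 0, 0], "rot": [0, 0, 0]},
])

```text
t: 57.5
eef_pos: [588.1, -72.1, 149.7]
ee_rot: [[1.0, 0.006, 0.0], [0.006, -1.0, 0.0], [0.0, -0.0, -1.0]]
ft_force: [0.5, -0.0, -2.9]
gripper_width: 35.5
```

Request:
carry_out([
  {"offset": [0, 0, 0.5], "rot": [0, 0, 0]},
  {"offset": [0, 0, 0.5], "rot": [0, 0, 0]},
  {"offset": [0, 0, 0.5], "rot": [0, 0, 0]},
  {"offset": [0, 0, 0], "rot": [0, 0, 0]},
  {"offset": [0, 0, 0], "rot": [0, 0, 0]},
  {"offset": [0, 0, 0], "rot": [0, 0, 0]},
  {"offset": [0, 0, 0], "rot": [0, 0, 0]},
  {"offset": [0, 0, 0], "rot": [0, 0, 0]},
])

```text
t: 58.3
eef_pos: [588.8, -72.2, 149.3]
ee_rot: [[1.0, 0.006, 0.002], [0.006, -1.0, 0.0], [0.002, -0.0, -1.0]]
ft_force: [-1.0, 0.3, 6.4]
gripper_width: 35.3
```

Request:
carry_out([
  {"offset": [0, 0, 0], "rot": [0, 0, 0]},
  {"offset": [0, 0, 0], "rot": [0, 0, 0]},
  {"offset": [0, 0, 0], "rot": [0, 0, 0]},
  {"offset": [0, 0, 0], "rot": [0, 0, 0]},
  {"offset": [0, 0, 0], "rot": [0, 0, 0]},
  {"offset": [0, 0, -10], "rot": [0, 0, 0]},
  {"offset": [0, 0, -35], "rot": [0, 0, 0]},
  {"offset": [0, 0, -45], "rot": [0, 0, 0]},
], grip=0.65)

```text
t: 59.1
eef_pos: [586.9, -72.0, 238.3]
ee_rot: [[1.0, 0.006, -0.004], [0.006, -1.0, -0.0], [-0.004, 0.0, -1.0]]
ft_force: [0.7, 0.8, 0.4]
gripper_width: 60.0
```

Request:
carry_out([
  {"offset": [0, -15, -5], "rot": [0, 0, 0]},
  {"offset": [0, -35, -5], "rot": [0, 0, 0]},
  {"offset": [0, -45, 0], "rot": [0, 0, 0]},
  {"offset": [0, -45, 0], "rot": [0, 0, 0]},
  {"offset": [0, -45, 0], "rot": [0, 0, 0]},
  {"offset": [0, -45, 0], "rot": [0, 0, 0]},
  {"offset": [0, -45, 0], "rot": [0, 0, 0]},
  {"offset": [0, -45, 0], "rot": [0, 0, 0]},
])

```text
t: 59.9
eef_pos: [585.9, 249.9, 248.9]
ee_rot: [[1.0, 0.006, 0.001], [0.006, -1.0, 0.0], [0.001, -0.0, -1.0]]
ft_force: [0.6, 0.2, 0.5]
gripper_width: 59.4
```

Request:
carry_out([
  {"offset": [0, -45, 0], "rot": [0, 0, 0]},
  {"offset": [0, -45, 0], "rot": [0, 0, 0]},
  {"offset": [-4, -40, 0], "rot": [0, 0, 0]},
  {"offset": [-8, -30, 0], "rot": [0, 0, 0]},
  {"offset": [0, -15, 0], "rot": [0, 0, 0]},
  {"offset": [0, 0, 0], "rot": [0, 0, 0]},
  {"offset": [0, 0, 0], "rot": [0, 0, 0]},
  {"offset": [0, 0, 0], "rot": [0, 0, 0]},
])

```text
t: 60.7
eef_pos: [574.6, 420.0, 248.6]
ee_rot: [[1.0, 0.002, 0.001], [0.002, -1.0, -0.001], [0.001, 0.001, -1.0]]
ft_force: [0.2, -0.8, -0.3]
gripper_width: 59.5
```

```bash
python3 - <<'E'
from h import *
to(576.2,429.3,148,0)
snap('top','top2')
snap('wrist','w11')
im,d,W,K,T=load('w11');Z=W[...,2]
m=(Z>148)&(Z<158)
n,l,st,c=cv2.connectedComponentsWithStats(m.astype(np.uint8))
for i in range(1,n):
    if st[i,4]>300: r=cv2.minAreaRect(W[l==i][:,:2].astype(np.float32));print(c[i].round(),r)
im,d,W,K,T=load('top2');Z=W[...,2]
v,u=np.mgrid[:420,:560]
m=(Z>148)&(u>285)&(u<330)&(v<200)&(v>140)
print(W[m].mean(0),W[m][:,:2].min(0),W[m][:,:2].max(0))
E
```

```text
t 60.7 pos [574.6 420.  248.6] jaw 0.14 F [ 0.2 -0.8 -0.3] w 59.5 | tool offset [  1.5  -9.4 100.6] rotz 0.14 q [-0.85  0.59  0.24  1.35 -0.14  1.23 -0.6 ]
[288. 210.] ((577.38427734375, 428.68487548828125), (35.622589111328125, 35.41312026977539), 49.13344955444336)
[587.70665756 -73.22038206 155.41957536] [571.56579736 -90.21199424] [603.91173532 -55.50604981]
```

View pics/top2.png

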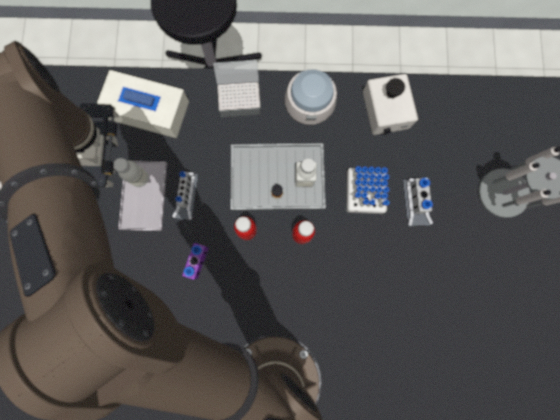

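Request:
carry_out([
  {"offset": [2, -5, 0], "rot": [0, 0, 0]},
  {"offset": [0, -3.7, 15], "rot": [0, 0, 0]},
  {"offset": [0, 0, 25], "rot": [0, 0, 0]},
  {"offset": [0, 0, 26], "rot": [0, 0, 0]},
  {"offset": [0, 0, 20], "rot": [0, 0, 0]},
  {"offset": [0, 0, 10], "rot": [0, 0, 0]},
  {"offset": [0, 0, 4.5], "rot": [0, 0, 0]},
  {"offset": [0, 0, 0], "rot": [0, 0, 0]},
])

```text
t: 61.6
eef_pos: [575.1, 431.6, 147.3]
ee_rot: [[1.0, 0.006, -0.0], [0.006, -1.0, -0.0], [-0.0, 0.0, -1.0]]
ft_force: [-0.3, 0.4, 0.5]
gripper_width: 60.1
```

Request:
carry_out([
  {"offset": [0, 0, 0], "rot": [0, 0, 0]},
  {"offset": [0, 0, 0], "rot": [0, 0, 0]},
  {"offset": [0, 0, 0], "rot": [0, 0, 0]},
  {"offset": [0, 0, 0], "rot": [0, 0, 0]},
  {"offset": [0, 0, 0], "rot": [0, 0, 0]},
  {"offset": [0, 0, 0], "rot": [0, 0, 0]},
  {"offset": [0, 0, 0], "rot": [0, 0, 0]},
  {"offset": [0, 0, 0], "rot": [0, 0, 0]},
], grip=0.2)

```text
t: 62.4
eef_pos: [575.7, 431.8, 148.5]
ee_rot: [[1.0, 0.006, 0.001], [0.006, -1.0, 0.001], [0.001, -0.001, -1.0]]
ft_force: [1.0, 0.3, 5.6]
gripper_width: 35.6
```

Request:
carry_out([
  {"offset": [0, 0, -6], "rot": [0, 0, 0]},
  {"offset": [0, 0, -15], "rot": [0, 0, 0]},
  {"offset": [0, 0, -25], "rot": [0, 0, 0]},
  {"offset": [0, 0, -30], "rot": [0, 0, 0]},
  {"offset": [0, 0, -30], "rot": [0, 0, 0]},
  {"offset": [0, 0, -15], "rot": [0, 0, 0]},
  {"offset": [0, 0, 0], "rot": [0, 0, 0]},
  {"offset": [0, 0, 0], "rot": [0, 0, 0]},
])

```text
t: 63.2
eef_pos: [574.7, 431.4, 268.4]
ee_rot: [[1.0, 0.006, -0.001], [0.006, -1.0, -0.0], [-0.001, 0.0, -1.0]]
ft_force: [0.3, 0.1, -5.0]
gripper_width: 35.6
```

```bash
python3 - <<'E'
from h import *
to(581.5,74,270,0)
E
```

```text
t 63.2 pos [574.7 431.4 268.4] jaw 0.34 F [ 0.3  0.1 -5. ] w 35.6 | tool offset [  4.7 357.4  -1.5] rotz 0.34 q [-0.85  0.59  0.24  1.3  -0.14  1.28 -0.61]
```

Request:
carry_out([
  {"offset": [0, 18, 0], "rot": [0, 0, 0]},
  {"offset": [1, 38, 0], "rot": [0, 0, 0]},
  {"offset": [1, 45, 0], "rot": [0, 0, 0]},
  {"offset": [1, 45, 0], "rot": [0, 0, 0]},
  {"offset": [1, 45, 0], "rot": [0, 0, 0]},
  {"offset": [1, 45, 0], "rot": [0, 0, 0]},
  {"offset": [1, 45, 0], "rot": [0, 0, 0]},
  {"offset": [0, 40, 0], "rot": [0, 0, 0]},
])

```text
t: 64.0
eef_pos: [581.9, 107.8, 267.3]
ee_rot: [[1.0, 0.005, -0.003], [0.005, -1.0, -0.001], [-0.003, 0.001, -1.0]]
ft_force: [1.3, -0.9, -2.6]
gripper_width: 35.6
```

Request:
carry_out([
  {"offset": [0, 22, 0], "rot": [0, 0, 0]},
  {"offset": [0, 12, 0], "rot": [0, 0, 0]},
  {"offset": [0, 0, 0], "rot": [0, 0, 0]},
  {"offset": [0, 0, 15], "rot": [0, 0, 0]},
  {"offset": [0, 0, 25], "rot": [0, 0, 0]},
  {"offset": [0, 0, 25], "rot": [0, 0, 0]},
  {"offset": [0, 0, 10], "rot": [0, 0, 0]},
  {"offset": [0, 0, 0], "rot": [0, 0, 0]},
])

```text
t: 64.8
eef_pos: [582.1, 78.2, 192.0]
ee_rot: [[1.0, 0.008, -0.004], [0.008, -1.0, -0.0], [-0.004, 0.0, -1.0]]
ft_force: [-0.4, 0.4, -2.7]
gripper_width: 35.2
```

```bash
python3 - <<'E'
from h import *
to(581.5,76,149.5,0)
E
```

```text
t 64.8 pos [582.1  78.2 192. ] jaw 0.46 F [-0.4  0.4 -2.7] w 35.2 | tool offset [-0.5  2.2 42.5] rotz 0.46 q [-0.43  0.44  0.28  1.76 -0.14  0.97 -0.08]
```

Request:
carry_out([
  {"offset": [-0.5, 1.5, 10], "rot": [0, 0, 0]},
  {"offset": [0, 0, 14], "rot": [0, 0, 0]},
  {"offset": [0, 0, 9], "rot": [0, 0, 0]},
  {"offset": [0, 0, 4], "rot": [0, 0, 0]},
  {"offset": [0, 0, 2], "rot": [0, 0, 0]},
  {"offset": [0, 0, 1], "rot": [0, 0, 0]},
  {"offset": [0, 0, 0], "rot": [0, 0, 0]},
  {"offset": [0, 0, 0], "rot": [0, 0, 0]},
])

```text
t: 65.6
eef_pos: [583.0, 75.1, 154.1]
ee_rot: [[1.0, 0.006, 0.001], [0.006, -1.0, 0.0], [0.001, -0.0, -1.0]]
ft_force: [-0.4, 0.3, -3.8]
gripper_width: 35.5
```

Request:
carry_out([
  {"offset": [0, 0, 1], "rot": [0, 0, 0]},
  {"offset": [0, 0, 1], "rot": [0, 0, 0]},
  {"offset": [0, 0, 0.5], "rot": [0, 0, 0]},
  {"offset": [0, 0, 0], "rot": [0, 0, 0]},
  {"offset": [0, 0, 0], "rot": [0, 0, 0]},
  {"offset": [0, 0, 0], "rot": [0, 0, 0]},
  {"offset": [0, 0, 0], "rot": [0, 0, 0]},
  {"offset": [0, 0, 0], "rot": [0, 0, 0]},
])

```text
t: 66.4
eef_pos: [582.8, 75.1, 151.3]
ee_rot: [[1.0, 0.006, 0.0], [0.006, -1.0, 0.0], [0.0, -0.0, -1.0]]
ft_force: [-0.1, 0.2, -3.9]
gripper_width: 35.7
```

Request:
carry_out([
  {"offset": [-1, -0.7, 0.8], "rot": [0, 0, 0]},
  {"offset": [0, 0, 0.7], "rot": [0, 0, 0]},
  {"offset": [0, 0, 0.5], "rot": [0, 0, 0]},
  {"offset": [0, 0, 0.5], "rot": [0, 0, 0]},
  {"offset": [0, 0, 0], "rot": [0, 0, 0]},
  {"offset": [0, 0, 0], "rot": [0, 0, 0]},
  {"offset": [0, 0, 0], "rot": [0, 0, 0]},
  {"offset": [0, 0, 0], "rot": [0, 0, 0]},
])

```text
t: 67.2
eef_pos: [582.0, 75.9, 149.3]
ee_rot: [[1.0, 0.006, 0.001], [0.006, -1.0, 0.0], [0.001, -0.0, -1.0]]
ft_force: [-1.3, 0.5, 6.1]
gripper_width: 35.9
```

Standing on the floor; release and back off upward, then look.

Request:
carry_out([
  {"offset": [0, 0, 0], "rot": [0, 0, 0]},
  {"offset": [0, 0, 0], "rot": [0, 0, 0]},
  {"offset": [0, 0, 0], "rot": [0, 0, 0]},
  {"offset": [0, 0, 0], "rot": [0, 0, 0]},
  {"offset": [0, 0, 0], "rot": [0, 0, 0]},
  {"offset": [0, 0, -10], "rot": [0, 0, 0]},
  {"offset": [0, 0, -35], "rot": [0, 0, 0]},
  {"offset": [0, 0, -45], "rot": [0, 0, 0]},
], grip=0.65)

```text
t: 68.0
eef_pos: [580.5, 75.5, 238.8]
ee_rot: [[1.0, 0.006, -0.004], [0.006, -1.0, -0.001], [-0.004, 0.001, -1.0]]
ft_force: [0.8, 0.4, 0.8]
gripper_width: 59.8
```

Request:
carry_out([
  {"offset": [0, -15, -10], "rot": [0, 0, 0]},
  {"offset": [0, -35, -20], "rot": [0, 0, 0]},
  {"offset": [0, -45, -10], "rot": [0, 0, 0]},
  {"offset": [0, -45, 0], "rot": [0, 0, 0]},
  {"offset": [0, -45, 0], "rot": [0, 0, 0]},
  {"offset": [0, -45, 0], "rot": [0, 0, 0]},
  {"offset": [0, -45, 0], "rot": [0, 0, 0]},
  {"offset": [0, -30, 0], "rot": [0, 0, 0]},
])

```text
t: 68.8
eef_pos: [578.4, 385.2, 278.8]
ee_rot: [[1.0, 0.009, -0.001], [0.009, -1.0, 0.002], [-0.001, -0.002, -1.0]]
ft_force: [0.3, 0.8, 0.8]
gripper_width: 59.8
```

```bash
python3 - <<'E'
from h import *
to(0,0,0,0)
snap('top','top3'); snap('side','side3')
def cen(fn,bx,z0,z1):
    im,d,W,K,T=load(fn);Z=W[...,2];v,u=np.mgrid[:420,:560]
    m=(u>=bx[0])&(u<bx[2])&(v>=bx[1])&(v<bx[3])&(Z>z0)&(Z<z1)
    r=cv2.minAreaRect(W[m][:,:2].astype(np.float32)); return m.sum(),np.round(r[0],1),np.round(r[1],1),round(r[2],1)
for n,b,z0,z1 in [('round',(240,150,270,190),148,165),('square',(290,150,325,190),148,165),('jar',(265,180,290,205),45,70),('thinL',(170,160,203,225),56,70),('thickR',(400,172,440,235),56,70)]:
    try: print(n,cen('top0',b,z0,z1) if n[0]!='t' else '',cen('top3',b,z0,z1))
    except Exception as e: print(n,e)
E
```

```text
t 68.8 pos [578.4 385.2 278.8] jaw 0.53 F [0.3 0.8 0.8] w 59.8 | tool offset [-581.8  380.3  278.6] rotz 0.53 q [-0.81  0.54  0.24  1.35 -0.13  1.26 -0.55]
round (np.int64(144), array([581. ,  74.1]), array([33.2, 34.9]), 4.8) (np.int64(145), array([581.8,  73.4]), array([33.8, 34. ]), 44.2)
square (np.int64(144), array([587.8, -72.9]), array([33.7, 34. ]), 72.4) (np.int64(145), array([588.3, -72.6]), array([33. , 34.6]), 0.8)
jar (np.int64(115), array([540.6,   7.6]), array([33.2, 32.7]), 81.9) (np.int64(118), array([540.2,   7.9]), array([32.7, 32. ]), 1.9)
thinL  (np.int64(194), array([537.8, 280.3]), array([20.6, 97. ]), 85.3)
thickR  (np.int64(262), array([ 537. , -413.9]), array([96.3, 35.2]), 4.5)
```

View pics/top3.png

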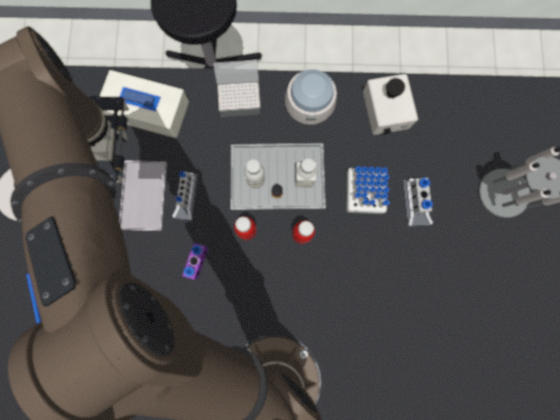

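View pics/side3.png

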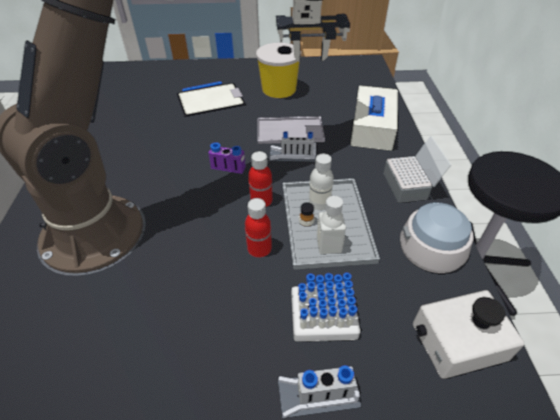

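Request:
carry_out([
  {"offset": [0, 0, 0], "rot": [0, 0, 0]},
  {"offset": [0, 0, 0], "rot": [0, 0, 0]},
  {"offset": [0, 0, 0], "rot": [0, 0, 0]},
  {"offset": [0, 0, 0], "rot": [0, 0, 0]},
  {"offset": [0, 0, 0], "rot": [0, 0, 0]},
  {"offset": [0, 0, 0], "rot": [0, 0, 0]},
  {"offset": [0, 0, 0], "rot": [0, 0, 0]},
  {"offset": [0, 0, 0], "rot": [0, 0, 0]},
])

```text
t: 69.7
eef_pos: [580.0, 380.7, 278.7]
ee_rot: [[1.0, 0.006, -0.0], [0.006, -1.0, 0.0], [-0.0, -0.0, -1.0]]
ft_force: [-0.0, -0.6, 0.0]
gripper_width: 59.4
```

```bash
python3 -c "
from cell import env
print(env.close_job())"
```

```text
the job is handed in; nothing more can be done
None
```

I moved both bottles to the steel tray, seated both racks in their lanes, stood the bottles back on their spots, and handed the job in at about 70 s. The hand-in gave no verdict, so everything below comes from my own measurements.

- **Racks:** after release, the wrist camera put the thin rack in the narrow lane at x = 2.4, y = −0.2 mm. It put the thick rack in the wide lane at x = 1.5, y = 0.1 mm. Home is x = 2, y = 0. Each rack met its end stop with about 7–9 N.
- **Bottles and jar:** in the same top camera, before against after, the round bottle was about 1 mm from its starting spot and the square one about 0.6 mm. The jar read about 0.5 mm, which is within noise. All three stood upright in the last pictures.
- **Arm:** it was open, clear of everything and at rest before I handed in.

No check failed. The only disagreement was that the top and wrist cameras differed by 1 to 1.5 mm on where the lanes lie sideways. I went by the wrist camera, and both racks went in without catching on the rails.

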